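# Close up the dye caddy: last jar into the row, washed top tray keyed onto the lower tray

## Robot

A 6-joint arm with a two-finger parallel gripper is mounted at the origin on a cart in front of the work surface, level with it; the furniture and walls round the work are solid. World frame = base frame: x ahead of the robot, y to its left, z up, the work surface at z = 0. Lengths are in m, angles in rad, forces in N, time in s.
With the tool pointing down it reaches from about 0.3 to 0.775 m from the base axis. Payload 14.6 kg.
Tool frame: the origin (TCP) lies between the finger pads; the fingertips stand 8 mm ahead of it and the grasp point (between the pads) lies 11 mm behind it (ctrl.tip_reach is the distance from the TCP to the fingertips, in m); y points along the fingers, z is the direction in which the jaws open and shut, and the axes are right-handed (so a half turn about y gives the same grasp; the last joint's range is limited). The gripper opens to 94 mm and grips with 3 to 60 N. Pads are 16 mm wide; open, the fingers measure 119 mm over their backs; the gripper's body (75 mm by 177 mm) begins 78 mm behind the grasp point.
Start: joints at [1.096, 0.3, 1.521, -0, 1.321, -0.067], TCP at [0.218, 0.505, 0.213] pointing down, gripper open.
Joint ranges: [-3.03, 3.03], [-0.79, 2.21], [0.23, 2.52], [-1.04, 4.18], [0, 3.07], [-2.55, 2.55]. Speed limits (rad/s): [2.22, 2.22, 2.57, 3.14, 3.14, 3.14].

## Interface

Orientations are given as [roll, pitch, yaw] about the fixed x, y, z axes, in that order (R = Rz(yaw) Ry(pitch) Rx(roll)).
In Python, from station import ctrl gives the robot as it stands.
- The arm moves only by the tool play_rows, never from a script. Its arguments are lists of equal length, an entry for each row: "twist": the turn, a rotation vector about the world's x, y, z as a fraction of full scale, a list of three; "travel": the shift along the world's x, y, z as a fraction of full scale, a list of three; "grip": the gripper's target within -1 to 1 (shut at 1, half-way at 0, fully open at -1). A call has 1 to 12 rows; each row shifts and turns the commanded pose from where the row before left it; what a row does not reach is not made up. Full scale, the value 1, is 5 cm for a shift and 90 degrees for a turn. A row lasts 1/10 s, in which the tool goes at most 50 mm and 8.59 degrees, less where a joint would pass 70% of its speed; a pose out of reach is approached as far as the arm can. A call with a number of a shift or a turn outside -1 to 1 is refused whole. A call with a gripper value outside its range is refused whole. The fingers move at their own pace and stop on an object; "force" is the grip in N (left out, the last holds). Time passes only in rows, so rows that do not move let the fingers close. It gives the time, the measured TCP pose, the force and the opening at its end, in the units of the state.
- ctrl.get_obs(): the state, without advancing time (a new reading comes with each control period).
- ctrl.camera(name): name is "scene" or "top" or "wrist"; returns a dict with "img" (400x640x3 uint8, red, green, blue), "vfov" (degrees; the focal length in pixels is half the picture's height over the tangent of half this angle, whatever the lens; pixels are square), "cx", "cy" (the principal point, pixels), "k1" (the pictures are not rectified: a ray, as slopes to the right and down, at radius r is drawn at 1 + k1 r^2 times it, then the intrinsics apply), "rvec" (rotation vector, rad) and "tvec" (3), from world to camera coordinates, as OpenCV has them. Camera axes: x right, y down, z forward; pixel columns grow to the right and rows downward; lengths in m; the calibration is good to about 2 mm. A picture is of the moment at which its call begins. There is no depth.
- ctrl.hand_in(): hands the job in, once; it reports no verdict.
Trained networks look in a picture, given as the dict that the camera call returned (one of the last four; its "shot" number tells which), for a name from the list of things; names that differ only in an ending like _2 or _b are one class to them, and where a whole thing is asked for, a point or a joint stands for the part that bears it (a point fixed in the world has none). Each returns a list of dicts, best first, with "confidence" (0 to 1); they miss things now and then, are a little off and sometimes report something else, mostly with a low value. They report only what shows in the picture. A call takes as long as a camera call. They do not tell look-alikes from the thing itself.
- ctrl.boxes_of(name, picture): "point" ([column, row] in pixels, amid what is visible of it).
- ctrl.trace(name, picture): "pixels" (400x640 bool, what is visible of it) and "point" ([column, row] in pixels, amid what is visible of it).
The state is a dict: "time_s": time; "qpos": joint angles; "joint_vel": joint speeds; "tau": joint torques, N m; "ee_pos": TCP position; "eef_rot": TCP orientation; "force": force on the tool from outside, world axes, zero at the start; "moment": the same for the moment, N m; "grip_width": finger opening in m.
Only numpy, scipy, OpenCV 4.12 (cv2) and the standard library are available. Lean on these libraries where they do the work, as an engineer would, in place of code of your own. Each camera call takes 0.05 s, during which the arm holds its last target.

## Task

Pack up the powder-dye caddy. First put the jar that stands loose on the bench back into the gap in the middle of the row in the open-fronted lower tray on the riser, parting its two neighbours so that all three stand upright in one line. Then take the washed top tray by its wooden handle off the sloping drain rack and stack it on the lower tray with its notch over the key, so that it sits level and fully down all round; never tip a jar over and leave the beaker, the tape roll and the brush where they are.

Things in the scene. Friction and masses are not known exactly. Their poses are not given: they have to be found in the camera images.
- riser: Low plywood shelf on the bench, fixed, over some paper rolls; both trays and the rack stand on it. Its top is 75 mm above the bench, 205 mm deep (x) and 555 mm wide (y). Origin: on the bench below its centre.
- jar_tray: Lower tray: grey plastic, open front, immovable, on the riser. Outside 128 (x) x 198 (y) mm; floor 4 mm thick; left, right and back walls 6 mm thick, tops 84 mm above its underside; inside 116 x 186 mm. In front only a jamb at each corner (84 mm high), clear opening 167 mm. Origin: centre of the underside. x points from the open front to the back wall, y to the tray's left, z up.
- key (a point): The key: an upright tongue on top of the lower tray's back wall, off-centre to the left, 36 mm wide (y), 6 mm thick, 18 mm high, its upper 6 mm slimmer (31 mm wide). This point is its middle at the level of the wall's top: (61, 40, 84) mm in the lower tray's frame.
- row_middle (a point): Middle of the jar row on the lower tray's inner floor, where the loose jar belongs: (-8, 0, 4) mm in the lower tray's frame, 66 mm from the back wall. Same axes as the lower tray.
- row_jar_left: Jar with a screw lid, 57 mm in diameter (lid 58) and 66 mm high, standing on the lower tray's floor left of the gap (tray +y). Origin: centre of its underside. Slides when pushed. The gap between the two row jars is 45 to 51 mm at the start; each can slide outward about 10 mm before it meets the tray's end wall.
- row_jar_right: The same kind of jar, standing right of the gap (tray -y). Origin: centre of its underside.
- loose_jar: The same kind of jar (57 mm in diameter, 66 mm high), upright on the bench in front of the riser. Origin: centre of its underside.
- top_tray: Top tray: grey plastic, wooden bar handle, 0.28 to 0.46 kg; at the start on the rack, tilted 32 degrees, open top facing the robot's side. Origin: centre of its underside (foot). x points to its back wall (uphill), y along the bar, z out of the open top. Foot 110 x 178 x 10 mm, its lower half 102 x 170. Stacked, origin 74 mm above the lower tray's origin, axes parallel, foot has 3-4 mm play.
- handle (a point): Middle of the top tray's wooden bar: (0, 0, 95) mm in its frame, same axes. The bar has flat sides: 16 mm thick (x), 22 mm high (z), 190 mm long (y), between end cheeks 34 mm wide (x) and up to z = 105 mm. Below it the tray is open: side and back walls reach up to z = 50 mm, the front wall to 34 mm, the floor lies at 14 mm.
- notch (a point): The notch: a slot 41 mm wide through the top tray's back wall and rim, open to the back and from top to bottom, left of centre. This point is its middle at the level of the rim's underside: (61, 40, 10) mm in the top tray's frame; it meets the key's point when stacked. The rim is 128 x 198 mm; its underside then rests on the lower tray's wall tops.
- drain_rack: Steel wire drain rack in a shallow white drip tray (150 x 205 mm), immovable, on the riser. Its wires rise from front to back at 32 degrees; upturned wire ends at the front hold the top tray's lower edge, reaching 30 mm out of the slope. Origin: centre of the underside; x points from the low front to the high back (highest point 110 mm).
- beaker: Bystander: tapered green beaker, 78 mm wide, 109 mm high, light. Origin: centre of its underside.
- tape: Bystander: roll of masking tape lying flat, 100 mm wide, 25 mm high. Origin: centre of its underside.
- brush: Bystander: hand brush with bow handle, 30 x 86 x 55 mm. Origin: centre of its underside.
There are look-alikes about, which are no part of the job. What is shaped like the loose_jar but black or orange is not meant.

How it is judged:
By the outcome, as a careful person would: the job done as asked, in the order asked, and still so for the second after the job is handed in, with the robot touching nothing.
It also fails if it takes over 61 s, if anything falls off the work surface, if the arm or the gripper's body presses on something with over 40 N, if the wrist force passes 120 N, or if a joint passes its speed limit or range.

## Working session

There is one attempt and no reset: what is moved stays moved. The work goes in short steps, Python scripts to look and compute and a tool call to move; the robot and the scene stay as the last step left them, time stands still between calls to the robot, and variables do not carry over. Pictures are saved under pics/ and viewed, and the job is handed in when it is done.

Besides the shell and the picture viewer there is one more tool, called after "Call:" in YAML: its name, and indented under it one key for each argument. play_rows: Moves the arm, as the interface text tells. Its arguments: {"type":"object","properties":{"twist":{"type":"array"},"travel":{"type":"array"},"grip":{"type":"array"},"force":{"type":"number"}},"required":["twist","travel","grip"]}

```bash
ls; mkdir -p pics
cat > h.py <<'E'
import numpy as np, cv2
from station import ctrl
def shot(n,tag=None):
    p=ctrl.camera(n)
    if tag: cv2.imwrite(f'pics/{tag}.png',p['img'][:,:,::-1])
    return p
def K(p):
    f=200/np.tan(np.radians(p['vfov'])/2); return f
def proj(p,X):
    X=np.atleast_2d(X).astype(float); R=cv2.Rodrigues(np.array(p['rvec'],float))[0]
    c=X@R.T+np.array(p['tvec']); s=c[:,:2]/c[:,2:]; r2=(s**2).sum(1,keepdims=True)
    s=s*(1+p['k1']*r2); return s*K(p)+[p['cx'],p['cy']]
def ray(p,uv):
    f=K(p); d=(np.array(uv,float)-[p['cx'],p['cy']])/f; s=d.copy()
    for _ in range(30): s=d/(1+p['k1']*(s@s))
    R=cv2.Rodrigues(np.array(p['rvec'],float))[0]
    o=-R.T@np.array(p['tvec']); v=R.T@np.array([s[0],s[1],1]); return o,v/np.linalg.norm(v)
def onz(p,uv,z):
    o,v=ray(p,uv); return o+v*(z-o[2])/v[2]
def tri(L):
    A=np.zeros((3,3));b=np.zeros(3)
    for p,uv in L:
        o,v=ray(p,uv);M=np.eye(3)-np.outer(v,v);A+=M;b+=M@o
    x=np.linalg.solve(A,b); return x,[np.linalg.norm((np.eye(3)-np.outer(ray(p,uv)[1],ray(p,uv)[1]))@(x-ray(p,uv)[0])) for p,uv in L]
E
python3 - <<'E'
from h import *
np.set_printoptions(precision=4,suppress=True)
o=ctrl.get_obs();print(o['time_s'],o['ee_pos'],o['eef_rot'],o['grip_width'],ctrl.tip_reach)
for n in ['scene','top','wrist']:
    p=shot(n,n+'0');print(n,p['vfov'],p['cx'],p['cy'],p['k1'],ray(p,(320,200)))
    for t in ['loose_jar','jar_tray','top_tray','drain_rack','row_jar_left','beaker','tape','brush','handle','key','notch','riser','row_middle']:
        print(' ',t,[(np.round(d['point'],1).tolist(),round(d['confidence'],2)) for d in ctrl.boxes_of(t,p)])
print(ctrl.get_obs()['time_s'])
E
```

```text
pics
0.0 [0.218  0.5047 0.2129] [-1.572   0.0001 -0.4078] 0.09406152000275089 0.008
scene 47.2492215724921 319.84795137463476 195.19455820122366 -0.023658465203986512 (array([ 0.143 , -0.6729,  0.9182]), array([ 0.3306,  0.6451, -0.6889]))
  loose_jar [([273.8, 215.9], 0.91), ([286.9, 240.1], 0.78), ([423.4, 313.3], 0.69)]
  jar_tray [([318.0, 145.3], 0.95)]
  top_tray [([354.3, 194.5], 0.64)]
  drain_rack [([369.4, 230.5], 0.56)]
  row_jar_left [([304.2, 146.7], 0.75)]
  beaker [([316.0, 282.1], 0.88)]
  tape [([226.6, 193.9], 0.69)]
  brush [([259.2, 178.4], 0.49), ([272.7, 213.3], 0.32)]
  handle [([350.5, 193.6], 0.81)]
  key [([274.7, 217.8], 0.75), ([315.1, 144.7], 0.59)]
  notch [([351.2, 192.3], 0.71)]
  riser [([358.6, 248.9], 0.65)]
  row_middle [([317.8, 146.1], 0.66)]
top 47.5668657707292 317.7736220429719 197.224760110526 -0.10571571383456987 (array([0.2213, 0.0188, 1.3853]), array([ 0.2133,  0.0097, -0.9769]))
  loose_jar [([275.7, 224.5], 0.8), ([309.1, 226.2], 0.69), ([246.8, 151.6], 0.66), ([420.8, 180.9], 0.6)]
  jar_tray [([243.4, 151.4], 0.91)]
  top_tray [([328.8
[... 287 characters left out ...]
1, 152.0], 0.72), ([276.0, 222.0], 0.53), ([304.8, 185.9], 0.49)]
  notch [([325.6, 166.3], 0.87), ([242.6, 153.4], 0.38), ([369.2, 233.9], 0.37), ([277.9, 225.1], 0.36)]
  riser []
  row_middle [([244.2, 151.9], 0.83)]
wrist 62.508108238614106 318.43843788512606 199.9739828264753 -0.06292343742421633 (array([0.1427, 0.5386, 0.385 ]), array([ 0.265 , -0.1095, -0.958 ]))
  loose_jar [([178.2, 393.7], 0.51)]
  jar_tray []
  top_tray []
  drain_rack [([254.0, 301.8], 0.58)]
  row_jar_left []
  beaker [([325.9, 391.9], 0.23)]
  tape [([252.0, 301.5], 0.62)]
  brush [([266.4, 383.5], 0.7), ([255.3, 300.6], 0.67)]
  handle []
  key []
  notch []
  riser [([325.6, 393.8], 0.71)]
  row_middle []
2.1
```

View pics/scene0.png

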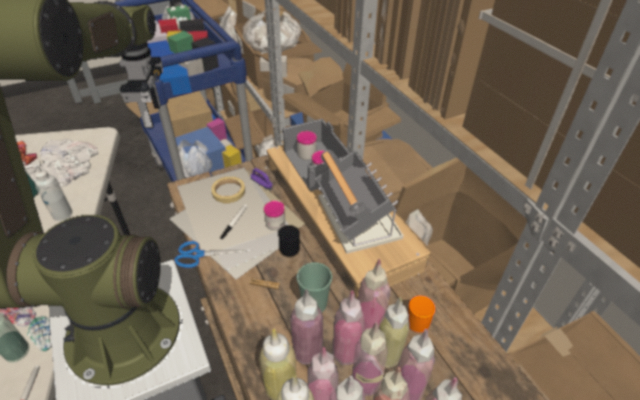

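View pics/top0.png

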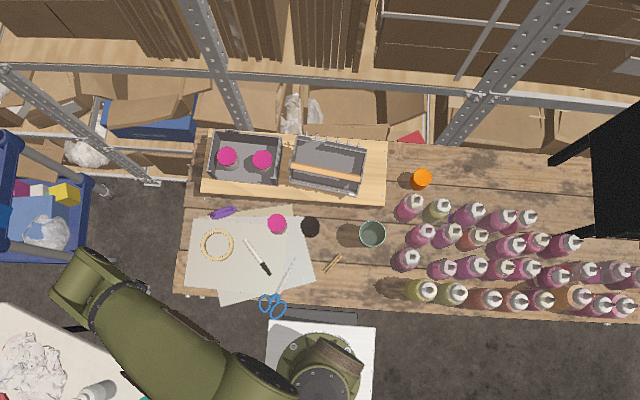

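View pics/wrist0.png

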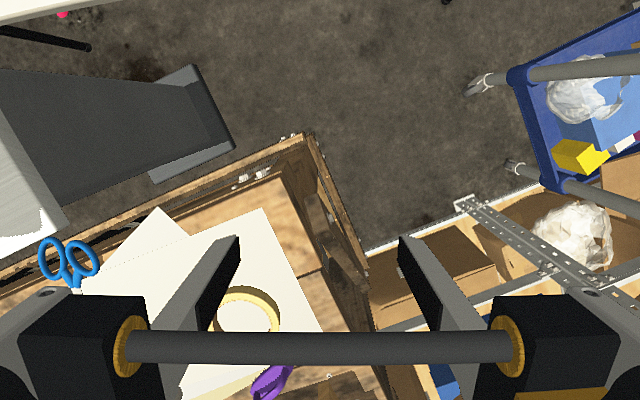

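Run:
```python
import cv2
s=cv2.imread('pics/scene0.png');t=cv2.imread('pics/top0.png')
cv2.imwrite('pics/c1.png',cv2.resize(s[115:265,240:440],None,fx=4,fy=4,interpolation=cv2.INTER_CUBIC))
cv2.imwrite('pics/c2.png',cv2.resize(t[120:270,190:390],None,fx=4,fy=4,interpolation=cv2.INTER_CUBIC))
```

```text
(no output)
```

View pics/c1.png

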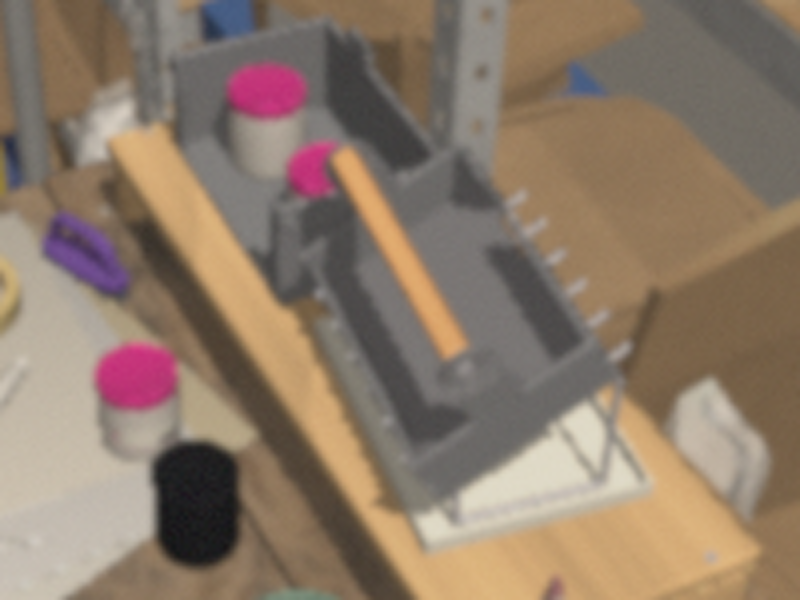

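View pics/c2.png

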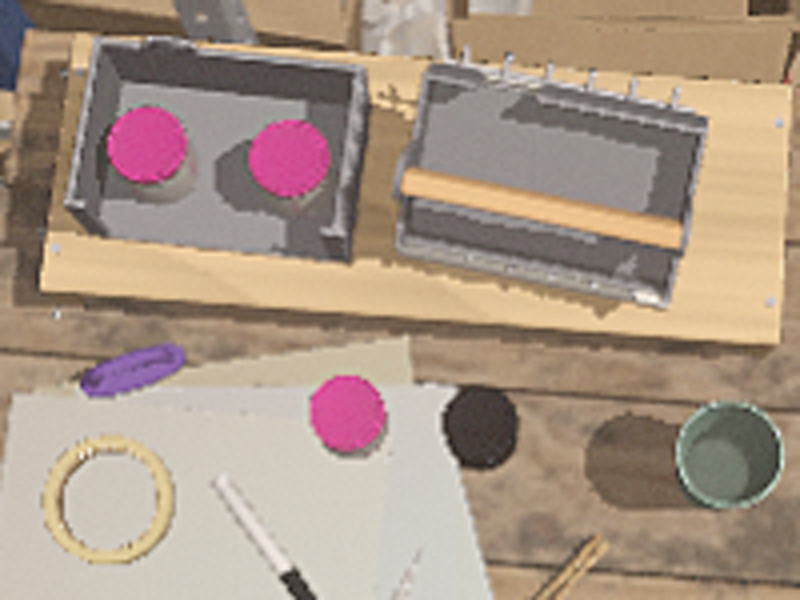

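```bash
python3 - <<'E'
import cv2
s=cv2.imread('pics/scene0.png');t=cv2.imread('pics/top0.png')
cv2.imwrite('pics/d1.png',cv2.resize(s[115:195,265:365],None,fx=8,fy=7.5,interpolation=cv2.INTER_CUBIC)[:600])
cv2.imwrite('pics/d2.png',cv2.resize(t[122:192,200:300],None,fx=8,fy=8,interpolation=cv2.INTER_CUBIC))
cv2.imwrite('pics/d3.png',cv2.resize(t[128:203,283:383],None,fx=8,fy=8,interpolation=cv2.INTER_CUBIC))
E
python3 - <<'E'
from h import *
class D(dict):pass
import re
np.set_printoptions(precision=4,suppress=True)
P={}
for n in ['top','scene']:
    p=shot(n); P[n]=p
    hsv=cv2.cvtColor(p['img'],cv2.COLOR_RGB2HSV)
    m=cv2.inRange(hsv,(155,150,80),(178,255,255))
    nn,l,st,c=cv2.connectedComponentsWithStats(m)
    for i in range(1,nn):
        if st[i,4]>60 and c[i,0]<335 and c[i,0]>200: print(n,c[i],st[i])
    np.save(n+'.npy',dict(p),allow_pickle=True)
E
```

```text
top [226.1191 155.8195] [217 147  19  19 277]
top [261.8179 159.0821] [252 150  20  19 280]
top [276.1404 222.5658] [268 214  18  18 228]
scene [306.2629 137.32  ] [298 132  18  12 175]
scene [317.0843 157.1084] [313 151   9  12  83]
scene [273.7568 208.6802] [265 202  18  15 222]
```

View pics/d1.png

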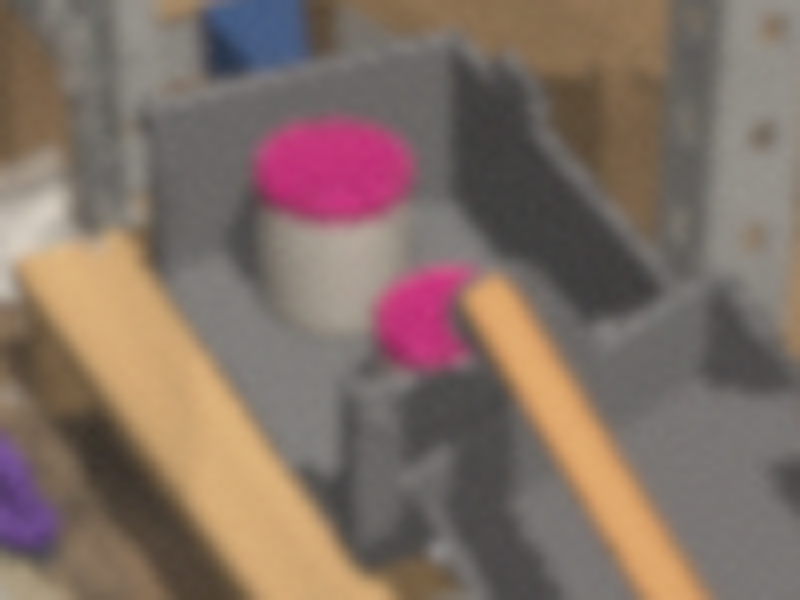

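View pics/d2.png

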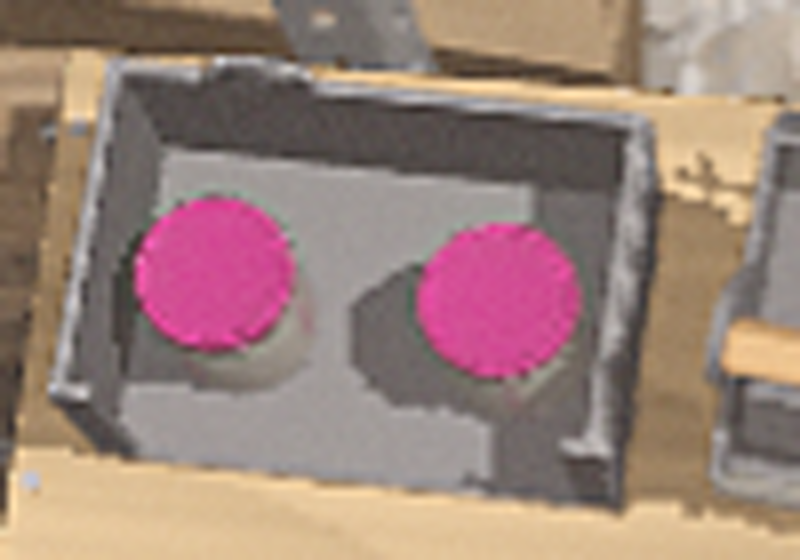

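View pics/d3.png

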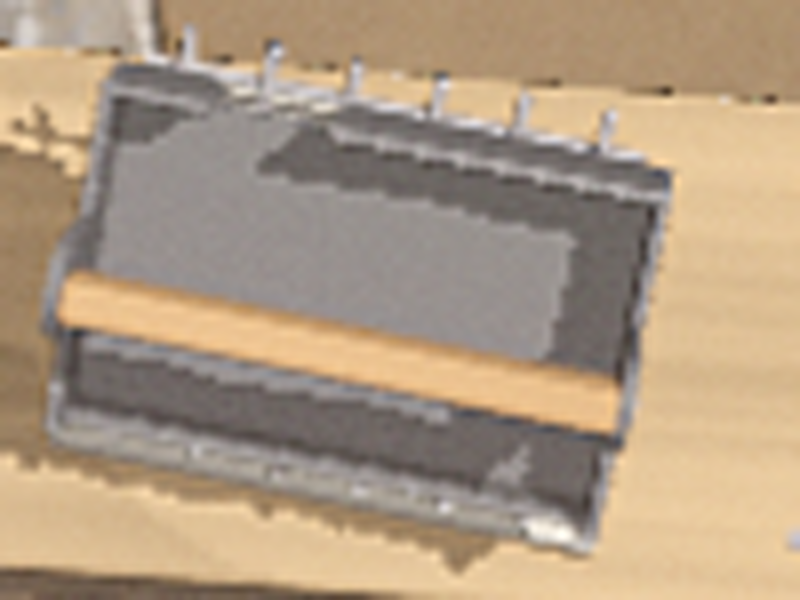

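```bash
cat > fit.py <<'E'
from h import *
from scipy.optimize import least_squares
np.set_printoptions(precision=4,suppress=True)
T=np.load('top.npy',allow_pickle=True).item();S=np.load('scene.npy',allow_pickle=True).item()
def t2(x,y):return [(x+.5)/8-.5+200,(y+.5)/8-.5+122]
def t3(x,y):return [(x+.5)/8-.5+283,(y+.5)/8-.5+128]
def s1(x,y):return [(x+.5)/8-.5+265,(y+.5)/7.5-.5+115]
def Rz(a):return np.array([[np.cos(a),-np.sin(a),0],[np.sin(a),np.cos(a),0],[0,0,1]])
def Ry(a):return np.array([[np.cos(a),0,np.sin(a)],[0,1,0],[-np.sin(a),0,np.cos(a)]])
def world(v,pts,tilt=0): # v x,y,z,yaw
    return (Rz(v[3])@Ry(-tilt)@np.array(pts).T).T+v[:3]
if __name__=='__main__':
    print('loose',tri([(T,(276.14,222.57)),(S,(273.76,208.68))]), onz(T,(276.14,222.57),.066))
    print('left',tri([(T,(226.12,155.82)),(S,(306.26,137.32))]),onz(T,(226.12,155.82),.145))
    print('right',onz(T,(261.82,159.08),.145))
    obs=[(T,t2(112,60),(64,99,84)),(T,t2(655,118),(64,-99,84)),(T,t2(55,393),(-64,99,84)),(T,t2(603,460),(-64,-99,84)),
         (S,s1(152,105),(-64,99,84)),(S,s1(455,38),(64,99,84)),(S,s1(350,385),(-64,-83.5,84))]
    def res(v):
        w=world([v[0],v[1],.075,v[2]],np.array([o[2] for o in obs])/1000)
        return np.concatenate([proj(o[0],w[i])[0]-o[1] for i,o in enumerate(obs)])
    r=least_squares(res,[.6,.2,0],loss='soft_l1');print('tray',r.x,np.degrees(r.x[2]));print(res(r.x).reshape(-1,2))
    obs=[(T,t3(112,70),(64,99,10)),(T,t3(62,272),(8,95,106)),(T,t3(62,322),(-8,95,106)),(T,t3(622,382),(8,-95,106)),(T,t3(620,432),(-8,-95,106)),(T,t3(668,178),(64,-99,50)),
       (S,[240+(345+.5)/4,115+152/4.],(0,95,106)),(S,[240+453/4.,115+347/4.],(0,-95,106))]
    def res(v):
        w=world(v,np.array([o[2] for o in obs])/1000,np.radians(32))
        return np.concatenate([proj(o[0],w[i])[0]-o[1] for i,o in enumerate(obs)])
    r=least_squares(res,[.6,-.02,.14,0],loss='soft_l1');print('top',r.x,np.degrees(r.x[3]));print(res(r.x).reshape(-1,2))
    print('handle',world(r.x,[[0,0,.095]],np.radians(32)))
E
python3 fit.py
```

```text
loose (array([0.4313, 0.1568, 0.0578]), [np.float64(0.001635075911699131), np.float64(0.0016350759116991074)]) [0.4316 0.1556 0.066 ]
left (array([0.6019, 0.3121, 0.1371]), [np.float64(0.0015769047971817165), np.float64(0.0015769047971818109)]) [0.6011 0.3099 0.145 ]
right [0.5989 0.2061 0.145 ]
tray [ 0.6069  0.2555 -0.0341] -1.9531682030392152
[[ 0.3414  0.1727]
 [ 0.2614 -0.2341]
 [ 0.0614  0.925 ]
 [ 0.8733 -0.0606]
 [-0.8072 -0.8079]
 [ 1.4208 -1.8224]
 [-0.3729 -1.7693]]
top [ 0.6067  0.0169  0.1403 -0.1179] -6.757226365182854
[[ 0.3918 -1.8771]
 [-0.2843  0.5902]
 [-1.1556  0.0739]
 [ 0.3937  0.2369]
 [-0.537  -0.3008]
 [ 0.3445  0.8141]
 [-0.7229 -0.8407]
 [ 2.8267  1.0036]]
handle [[0.5567 0.0228 0.2209]]
```

Call:
play_rows:
  twist:
    - [0, 0, 0.02]
    - [0, 0, 0.02]
    - [0, 0, 0.02]
    - [0, 0, 0.02]
    - [0, 0, 0.02]
    - [0, 0, 0.02]
    - [0, 0, 0.02]
    - [0, 0, 0.02]
    - [0, 0, 0.02]
    - [0, 0, 0.02]
    - [0, 0, 0.02]
    - [0, 0, 0.02]
  travel:
    - [0.3, -0.4, 0.4]
    - [0.47, -0.6, 0.4]
    - [0.47, -0.62, 0.4]
    - [0.5, -0.64, 0.3]
    - [0.5, -0.64, 0.3]
    - [0.5, -0.64, 0.3]
    - [0.5, -0.64, 0.2]
    - [0.5, -0.64, 0.2]
    - [0.5, -0.64, 0.2]
    - [0.5, -0.64, 0.04]
    - [0.5, -0.64, 0]
    - [0.4, -0.56, 0]
  grip: [1, 1, 1, 1, 1, 1, 1, 1, 1, 1, 1, 1]
  force: 15

```text
time_s: 3.4
ee_pos: [0.5011, 0.1381, 0.3505]
eef_rot: [-1.571, -0.0, -0.03]
force: [1.0, -0.0, 0.1]
grip_width: 0.0018
```

Run:
```python
from h import *
p=shot('wrist','w1'); np.save('w1.npy',dict(p),allow_pickle=True)
o=ctrl.get_obs();print(o['time_s'],o['ee_pos'],o['eef_rot'],o['grip_width'],o['qpos'])
```

```text
3.45 [0.50290832 0.13509191 0.34990965] [-1.57203313e+00  1.97563529e-04 -3.02768290e-02] 0.0008348247201030157 [ 1.92671118e-01  1.68240236e-01  1.37123549e+00 -1.16310216e-03
  1.60258304e+00 -1.34788520e+00]
```

View pics/w1.png

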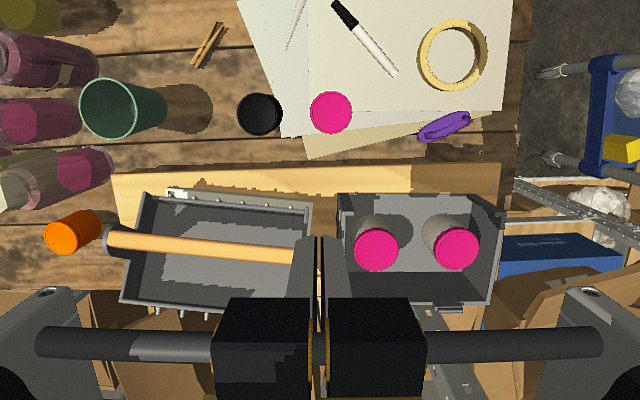

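Run:
```python
import cv2
t=cv2.imread('pics/w1.png')
cv2.imwrite('pics/e1.png',cv2.resize(t[180:320,325:525],None,fx=4,fy=4,interpolation=cv2.INTER_CUBIC))
cv2.imwrite('pics/e2.png',cv2.resize(t[180:330,95:325],None,fx=3.4,fy=3.4,interpolation=cv2.INTER_CUBIC))
from h import *
p=np.load('w1.npy',allow_pickle=True).item()
hsv=cv2.cvtColor(p['img'],cv2.COLOR_RGB2HSV)
m=cv2.inRange(hsv,(155,150,80),(178,255,255))
nn,l,st,c=cv2.connectedComponentsWithStats(m)
for i in range(1,nn):
    if st[i,4]>300 and c[i,0]>300: print(c[i],st[i],onz(p,c[i],.066),onz(p,c[i],.145))
```

```text
[330.24635569 111.98906706] [ 310   92   42   42 1372] [0.43244956 0.15636945 0.066     ] [0.43009868 0.15373703 0.145     ]
[455.70479947 248.0729783 ] [ 433  227   46   43 1521] [0.63834729 0.34444995 0.066     ] [0.60032692 0.30923468 0.145     ]
[375.20696452 249.33180026] [ 353  228   46   43 1522] [0.63599838 0.2205626  0.066     ] [0.59838494 0.20680944 0.145     ]
```

View pics/e1.png

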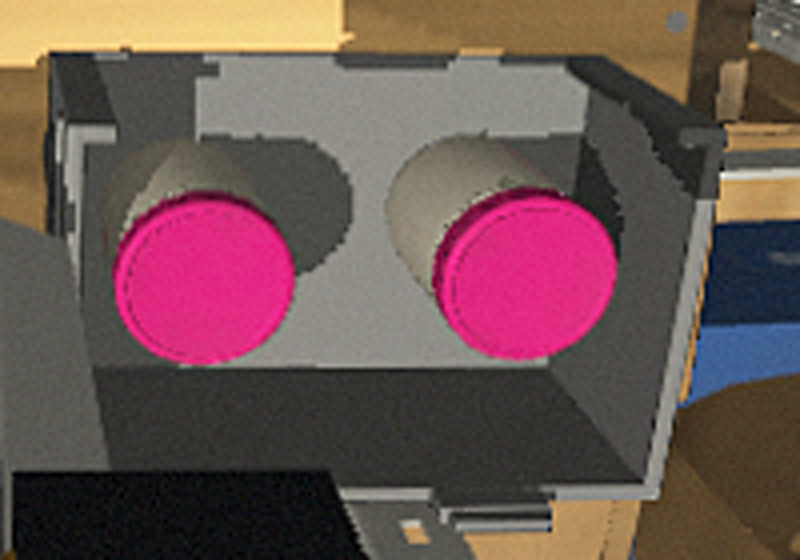

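View pics/e2.png

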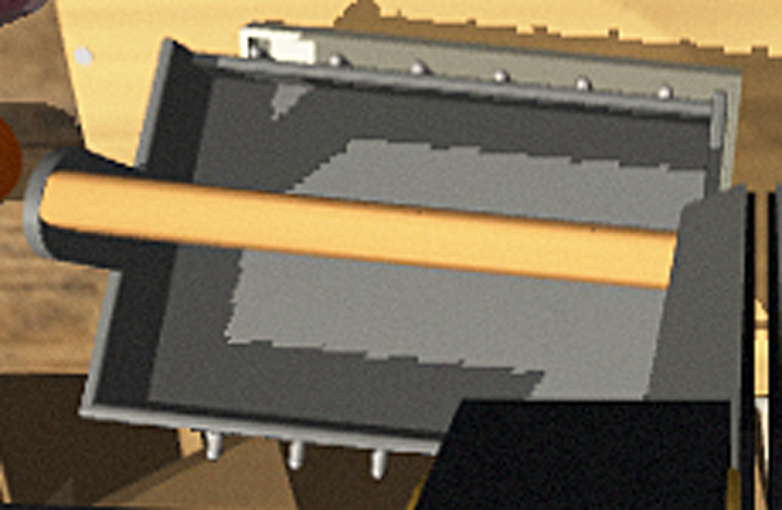

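```bash
cat > fit2.py <<'E'
from fit import *
W=np.load('w1.npy',allow_pickle=True).item()
def w1(x,y):return [(x+.5)/4-.5+325,(y+.5)/4-.5+180]
def w2(x,y):return [(x+.5)/3.4-.5+95,(y+.5)/3.4-.5+180]
for wt in (1,0):
    obs=[(T,t2(112,60),(64,99,84)),(T,t2(655,118),(64,-99,84)),(T,t2(55,393),(-64,99,84)),(T,t2(603,460),(-64,-99,84))]*wt+[
     (W,w1(724,130),(-64,99,84)),(W,w1(657,498),(64,99,84)),(W,w1(63,127),(-64,-99,84)),(W,w1(50,52),(-64,-99,0)),(W,w1(645,484),(58,93,84)),(W,w1(550,500),(58,55.5,102)),(W,w1(445,508),(58,24.5,102))]
    def res(v):
        w=world([v[0],v[1],.075,v[2]],np.array([o[2] for o in obs])/1000)
        return np.concatenate([proj(o[0],w[i])[0]-o[1] for i,o in enumerate(obs)])
    r=least_squares(res,[.6,.2,0],loss='soft_l1');print('tray',r.x,np.degrees(r.x[2]));print(res(r.x).reshape(-1,2))
    v=r.x;print('rowmid',world([v[0],v[1],.075,v[2]],[[-.008,0,.004],[0,0,.074+.095]]))
for wt in (1,0):
    obs=[(T,t3(62,272),(8,95,106)),(T,t3(62,322),(-8,95,106)),(T,t3(622,382),(8,-95,106)),(T,t3(620,432),(-8,-95,106)),(T,t3(668,178),(64,-99,50))]*wt+[
     (W,w2(50,173),(-8,-95,106)),(W,w2(166,40),(-64,-99,34)),(W,w2(82,415),(64,-99,50)),(W,w2(676,235),(-8,95,106)),(W,w2(674,288),(8,95,106)),(W,w2(725,92),(-64,99,34)),(W,w2(45,222),(8,-95,106))]
    def res(v):
        w=world(v,np.array([o[2] for o in obs])/1000,np.radians(32))
        e=[]
        for i,o in enumerate(obs):
            d=proj(o[0],w[i])[0]-o[1]
            if o[0] is W and o[2][1]==95: d[0]=0  # bar end hidden by the finger
            e.append(d)
        return np.concatenate(e)
    r=least_squares(res,[.6,.02,.14,-.1],loss='soft_l1');print('top',r.x,np.degrees(r.x[3]));print(res(r.x).reshape(-1,2))
    print('handle',world(r.x,[[0,0,.095]],np.radians(32)))
E
python3 fit2.py
```

```text
tray [ 0.6085  0.2586 -0.0357] -2.0471242350142687
[[-0.5708 -0.4563]
 [-0.709  -0.7703]
 [-0.9434  0.2525]
 [-0.1929 -0.633 ]
 [ 0.3516 -0.866 ]
 [-0.3652  0.1105]
 [-0.7483 -0.8271]
 [-1.1439 -1.0497]
 [-1.0332 -0.2756]
 [ 0.2209  4.3993]
 [ 1.9572  2.7095]]
rowmid [[0.6005 0.2588 0.079 ]
 [0.6085 0.2586 0.244 ]]
tray [ 0.6088  0.2589 -0.0339] -1.9427225333943121
[[ 0.495  -0.7684]
 [-0.0617  0.1846]
 [-0.5866 -0.4323]
 [-1.009  -0.7176]
 [-0.7367 -0.1928]
 [ 0.5285  4.5322]
 [ 2.2671  2.883 ]]
rowmid [[0.6008 0.2591 0.079 ]
 [0.6088 0.2589 0.244 ]]
top [ 0.6064  0.0162  0.14   -0.1279] -7.329960214251448
[[-0.1142  0.3792]
 [-1.0357 -0.148 ]
 [ 0.4113  0.7021]
 [-0.5699  0.1525]
 [ 0.6394  1.3338]
 [ 0.0484 -1.1034]
 [ 5.5122  3.6907]
 [ 0.2916  0.2284]
 [ 0.     -0.9149]
 [ 0.     -0.0965]
 [-0.345   3.3853]
 [-2.2704  0.487 ]]
handle [[0.5565 0.0226 0.2206]]
top [ 0.6058  0.0167  0.1409 -0.1294] -7.416446747840566
[[-0.0502 -1.5194]
 [ 5.554   3.2622]
 [ 0.1073  0.0597]
 [ 0.     -1.0079]
 [ 0.     -0.1407]
 [ 0.1052  3.2239]
 [-2.4047  0.1193]]
handle [[0.5558 0.0232 0.2214]]
```

Call:
play_rows:
  twist:
    - [0, 0, 0]
    - [0, 0, 0]
    - [0, 0, 0]
    - [0, 0, 0]
    - [0, 0, 0]
    - [0, 0, 0]
    - [0, 0, 0]
    - [0, 0, 0]
  travel:
    - [0.2, 0.3, 0]
    - [0.4, 0.45, -0.3]
    - [0.4, 0.5, -0.4]
    - [0.4, 0.5, -0.4]
    - [0.4, 0.4, -0.4]
    - [0.2, 0.2, -0.4]
    - [0, 0, -0.1]
    - [0, 0, 0]
  grip: [1, 1, 1, 1, 1, 1, 1, 1]

```text
time_s: 4.25
ee_pos: [0.5997, 0.2571, 0.2499]
eef_rot: [-1.571, 0.001, -0.031]
force: [-0.3, 0.1, 0.2]
grip_width: 0.0006
```

Run:
```python
from h import *
p=shot('wrist','w2'); np.save('w2.npy',dict(p),allow_pickle=True)
o=ctrl.get_obs();print(o['time_s'],o['ee_pos'],o['eef_rot'],o['grip_width'],o['force'])
for z in (-.019-.008,):
  pass
# project tip centre and predicted points
R=cv2.Rodrigues(np.zeros(3))[0]
t=np.array(o['ee_pos'])
print(proj(p,[t,t-[0,0,.008],[.6005,.258,.079],[.600,.309,.145],[.598,.2068,.145]]))
```

```text
4.3 [0.59987956 0.25695178 0.25128565] [-1.57067731e+00 -4.50621713e-04 -3.10539226e-02] 0.00031226217966047476 [ 0.73645865 -0.40786891  0.6003295 ]
[[317.35323542 253.27339492]
 [317.41213926 247.32412237]
 [319.05646099 182.81583578]
 [377.28682857 198.30201553]
 [260.66562249 199.49725424]]
```

View pics/w2.png

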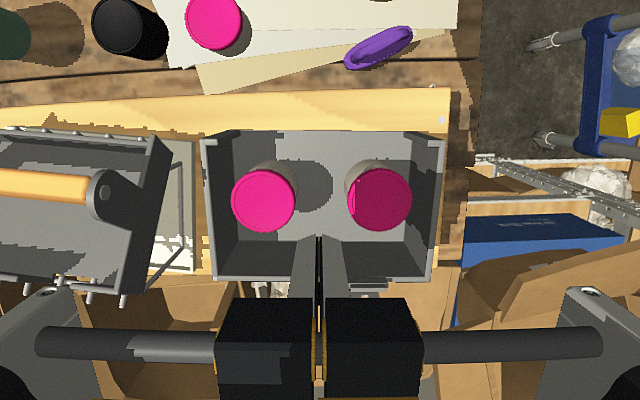

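Call:
play_rows:
  twist:
    - [0, 0, 0]
    - [0, 0, 0]
    - [0, 0, 0]
    - [0, 0, 0]
    - [0, 0, 0]
    - [0.067, 0, 0]
    - [0.067, 0, 0]
    - [0, 0, 0]
    - [0, 0, 0]
    - [0, 0, 0]
    - [0, 0, 0]
  travel:
    - [0, 0, -0.5]
    - [0, 0, -0.8]
    - [0, 0, -0.8]
    - [0, 0, -0.6]
    - [0, 0, -0.22]
    - [0, 0.12, 0]
    - [0, 0.1, 0]
    - [0, 0.08, 0]
    - [0, 0.06, 0]
    - [0, 0.04, 0]
    - [0, 0, 0]
  grip: [1, 1, 1, 1, 1, 1, 1, 1, 1, 1, 1]

```text
time_s: 5.4
ee_pos: [0.6001, 0.2782, 0.105]
eef_rot: [-1.362, 0.006, -0.029]
force: [-0.3, -0.6, -0.8]
grip_width: 0.0003
```

Run:
```python
from h import *
p=shot('wrist','w3'); np.save('w3.npy',dict(p),allow_pickle=True)
p=shot('top','t3')
o=ctrl.get_obs();print(o['time_s'],o['ee_pos'],o['eef_rot'],o['grip_width'],o['force'])
```

```text
5.5 [0.5999663  0.27790374 0.10454279] [-1.36110517  0.00632445 -0.02923292] 0.000579247321822748 [-0.15182888  0.26528093  0.12467075]
```

View pics/w3.png

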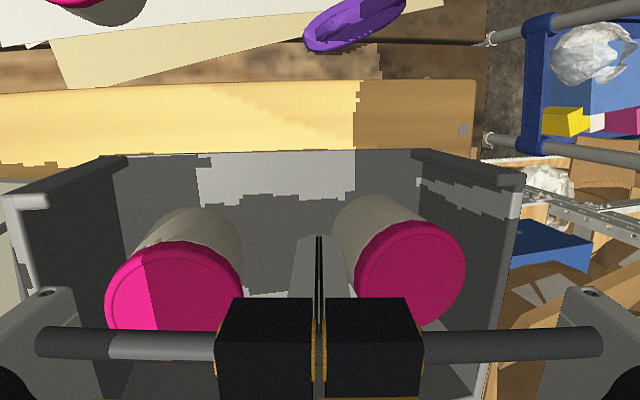

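Call:
play_rows:
  twist:
    - [-0.067, 0, 0]
    - [-0.067, 0, 0]
    - [-0.067, 0, 0]
    - [-0.067, 0, 0]
    - [0, 0, 0]
    - [0, 0, 0]
    - [0, 0, 0]
    - [0, 0, 0]
    - [0.067, 0, 0]
    - [0.067, 0, 0]
    - [0, 0, 0]
    - [0, 0, 0]
  travel:
    - [0, -0.15, 0]
    - [0, -0.25, 0]
    - [0, -0.14, 0]
    - [0, -0.1, 0]
    - [0, -0.08, 0]
    - [0, -0.06, 0]
    - [0, -0.03, 0]
    - [0, 0, 0]
    - [0, 0.24, 0]
    - [0, 0.16, 0]
    - [0, 0, 0.5]
    - [0, 0, 0.8]
  grip: [1, 1, 1, 1, 1, 1, 1, 1, 1, 1, 1, 1]

```text
time_s: 6.7
ee_pos: [0.5994, 0.2556, 0.1682]
eef_rot: [-1.571, 0.004, -0.032]
force: [-0.9, 0.1, 0.3]
grip_width: 0.0005
```

Call:
play_rows:
  twist:
    - [0, 0, 0]
    - [0, 0, 0]
    - [0, 0, 0]
    - [0, 0, 0]
    - [0, 0, 0]
  travel:
    - [-0.3, 0, 0.8]
    - [-0.5, 0, 0.8]
    - [-0.5, 0, 0.5]
    - [-0.4, 0, 0]
    - [0, 0, 0]
  grip: [-1, -1, -1, -1, -1]

```text
time_s: 7.2
ee_pos: [0.5139, 0.2568, 0.2761]
eef_rot: [-1.569, -0.002, -0.03]
force: [0.2, 0.3, -0.7]
grip_width: 0.0371
```

```bash
cat > lids.py <<'E'
from h import *
def lids(p):
    hsv=cv2.cvtColor(p['img'],cv2.COLOR_RGB2HSV)
    m=cv2.inRange(hsv,(155,150,80),(178,255,255))
    nn,l,st,c=cv2.connectedComponentsWithStats(m)
    for i in range(1,nn):
        if st[i,4]>300: print(c[i].round(1),st[i],onz(p,c[i],.066).round(4),onz(p,c[i],.145).round(4))
E
python3 - <<'E'
from lids import *
p=shot('wrist','w4'); np.save('w4.npy',dict(p),allow_pickle=True)
lids(p)
o=ctrl.get_obs();print(o['time_s'],o['ee_pos'],o['eef_rot'],o['grip_width'],o['force'])
E
```

```text
[227.3 105.5] [ 203   80   50   52 2026] [0.4325 0.1577 0.066 ] [0.4322 0.1788 0.145 ]
[392.8 265. ] [375 244  33  48 848] [0.6371 0.3501 0.066 ] [0.5945 0.3314 0.145 ]
[246.3 265.6] [235 246  27  44 592] [0.632  0.1607 0.066 ] [0.5905 0.1812 0.145 ]
7.25 [0.51482296 0.25670341 0.27527889] [-1.56961302e+00 -1.20272635e-03 -3.07415529e-02] 0.04103032832273587 [ 0.96006903  0.14165993 -0.30901154]
```

View pics/w4.png

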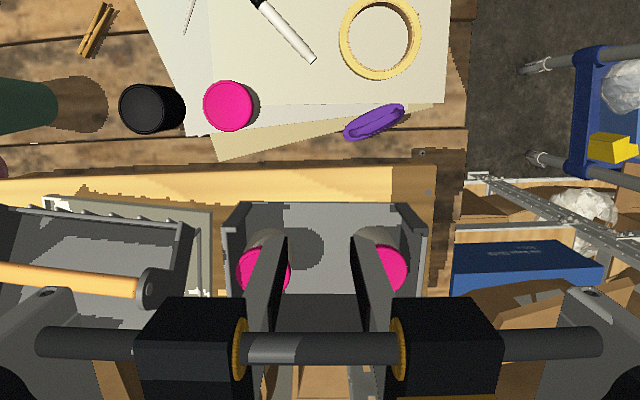

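Call:
play_rows:
  twist:
    - [0, 0, -0.07]
    - [0, 0, -0.085]
    - [0, 0, -0.085]
    - [0, 0, -0.085]
    - [0, 0, -0.085]
    - [0, 0, -0.085]
    - [0, 0, -0.085]
    - [0, 0, -0.085]
    - [0, 0, -0.085]
    - [0, 0, -0.085]
    - [0, 0, -0.085]
    - [0, 0, -0.08]
  travel:
    - [-0.16, -0.1, 0]
    - [-0.15, -0.2, -0.1]
    - [-0.15, -0.2, -0.1]
    - [-0.15, -0.2, -0.1]
    - [-0.15, -0.2, -0.1]
    - [-0.15, -0.2, -0.1]
    - [-0.15, -0.2, -0.1]
    - [-0.15, -0.2, -0.1]
    - [-0.15, -0.2, -0.1]
    - [-0.15, -0.2, -0.1]
    - [-0.15, -0.1, -0.1]
    - [0, 0, 0]
  grip: [-1, -1, -1, -1, -1, -1, -1, -1, -1, -1, -1, -1]

```text
time_s: 8.45
ee_pos: [0.432, 0.156, 0.2235]
eef_rot: [-1.573, -0.0, -1.608]
force: [0.1, 0.7, 1.5]
grip_width: 0.0939
```

Run:
```python
from lids import *
p=shot('wrist','w5'); np.save('w5.npy',dict(p),allow_pickle=True)
lids(p)
p=shot('top','t5');lids(p)
o=ctrl.get_obs();print(o['time_s'],o['ee_pos'],o['eef_rot'],o['grip_width'],o['force'],o['qpos'])
```

```text
[544.9  11.4] [ 511    0   73   28 1512] [0.6512 0.3178 0.066 ] [0.5997 0.2991 0.145 ]
[529.1 153. ] [ 492  117   73   72 3915] [0.6509 0.1841 0.066 ] [0.5995 0.1976 0.145 ]
[317.9 184.8] [ 291  159   55   53 2292] [0.433  0.1581 0.066 ] [0.4339 0.1778 0.145 ]
8.55 [0.43260806 0.15646985 0.22402923] [-1.57156401e+00  7.13698769e-05 -1.60454821e+00] 0.09400569687246774 [0.90025388 0.05422285 0.80293627] [2.67237906e-01 8.90659392e-02 1.74762745e+00 3.06465847e-04
 1.30561129e+00 3.00909335e-01]
```

View pics/w5.png

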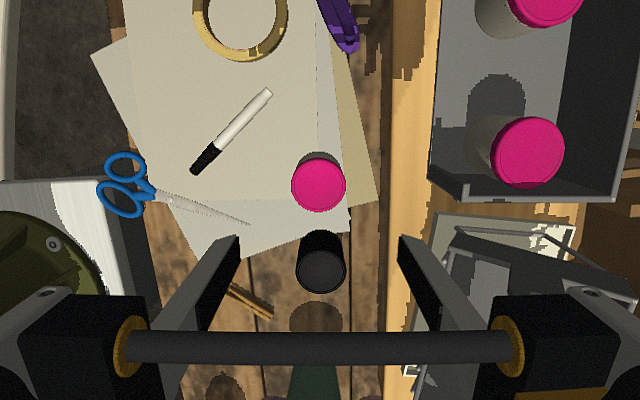

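View pics/t5.png

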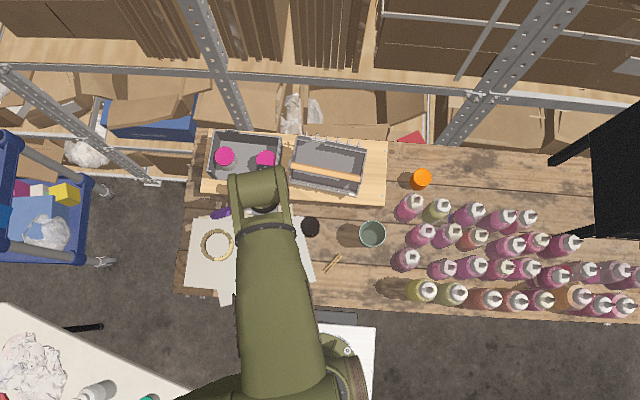

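Run:
```python
from h import *
T=np.load('top.npy',allow_pickle=True).item()
for f in ['top0','t5']:
    im=cv2.imread(f'pics/{f}.png')
    m=cv2.inRange(cv2.cvtColor(im,cv2.COLOR_BGR2HSV),(155,150,80),(178,255,255))
    nn,l,st,c=cv2.connectedComponentsWithStats(m)
    for i in range(1,nn):
        if st[i,4]>60 and c[i,0]<335 and c[i,0]>200: print(f,c[i],st[i],onz(T,c[i],.145))
```

```text
top0 [226.12363636 155.76      ] [217 147  19  19 275] [0.60127007 0.30994028 0.145     ]
top0 [261.82562278 159.12811388] [253 150  19  19 281] [0.5987785  0.20609622 0.145     ]
top0 [275.97777778 222.51111111] [268 214  18  18 225] [0.41918374 0.14791209 0.145     ]
t5 [223.82733813 155.67625899] [215 147  19  19 278] [0.60103805 0.31661487 0.145     ]
t5 [265.66371681 157.94690265] [256 150  19  16 226] [0.60311906 0.19547891 0.145     ]
```

Call:
play_rows:
  twist:
    - [0, 0, 0]
    - [0, 0, 0]
    - [0, 0, 0]
    - [0, 0, 0]
    - [0, 0, 0]
    - [0, 0, 0]
    - [0, 0, 0]
    - [0, 0, 0]
    - [0, 0, 0]
    - [0, 0, 0]
    - [0.067, 0, 0]
    - [0.067, 0, 0]
  travel:
    - [0.3, 0.2, 0.2]
    - [0.6, 0.4, 0.2]
    - [0.6, 0.4, 0.1]
    - [0.6, 0.4, 0]
    - [0.6, 0.4, 0]
    - [0.4, 0.2, 0]
    - [0.26, 0.16, -0.3]
    - [0, 0, -0.8]
    - [0, 0, -0.9]
    - [0, 0, -0.8]
    - [0, 0, -0.1]
    - [0, 0, 0]
  grip: [1, 1, 1, 1, 1, 1, 1, 1, 1, 1, 1, 1]

```text
time_s: 9.75
ee_pos: [0.5998, 0.2652, 0.1019]
eef_rot: [-1.579, 0.213, -1.598]
force: [-0.4, 0.3, 1.2]
grip_width: 0.0021
```

Call:
play_rows:
  twist:
    - [0, 0, 0]
    - [0, 0, 0]
    - [0, 0, 0]
    - [0, 0, 0]
    - [0, 0, 0]
    - [0, 0, 0]
    - [-0.067, 0, 0]
    - [-0.067, 0, 0]
    - [0, 0, 0]
    - [0, 0, 0]
    - [0, 0, 0]
  travel:
    - [0, 0.1, 0]
    - [0, 0.08, 0]
    - [0, 0.08, 0]
    - [0, 0.05, 0]
    - [0, 0.02, 0]
    - [0, 0, 0]
    - [0, -0.2, 0]
    - [0, -0.2, 0]
    - [0, 0, 0.5]
    - [0, 0, 0.9]
    - [-0.2, -0.2, 0.9]
  grip: [1, 1, 1, 1, 1, 1, 1, 1, 1, 1, 1]

```text
time_s: 10.85
ee_pos: [0.5899, 0.2519, 0.2202]
eef_rot: [-1.572, -0.001, -1.601]
force: [-0.0, -0.1, 0.3]
grip_width: 0.0007
```

Run:
```python
from lids import *
o=ctrl.get_obs();print(o['time_s'],o['ee_pos'],o['eef_rot'],o['grip_width'],o['force'])
p=shot('wrist','w6'); np.save('w6.npy',dict(p),allow_pickle=True)
lids(p)
```

```text
10.85 [0.58994322 0.25187477 0.22020483] [-1.57193219e+00 -5.86129287e-04 -1.60063790e+00] 0.0007183079871573464 [-0.00325728 -0.07710592  0.32642147]
[330.9 121. ] [ 293   82   77   78 4730] [0.6054 0.3178 0.066 ] [0.6026 0.3223 0.145 ]
[353.4 268.9] [342 241  24  57 789] [0.6273 0.158  0.066 ] [0.6192 0.2012 0.145 ]
[180.6 272.1] [ 156  247   51   49 1744] [0.434  0.1588 0.066 ] [0.4728 0.2018 0.145 ]
```

View pics/w6.png

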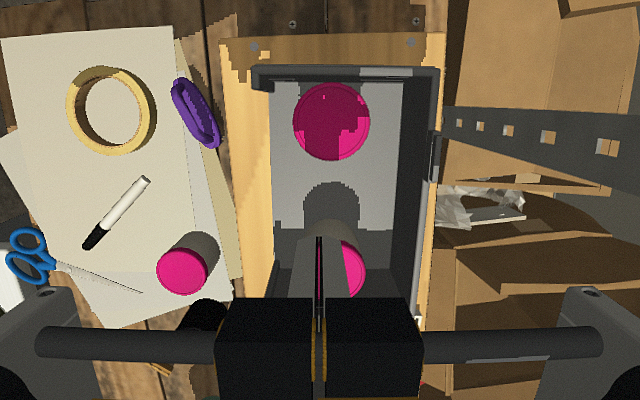

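Call:
play_rows:
  twist:
    - [0, 0, 0]
    - [0, 0, 0]
    - [0, 0, 0]
    - [0, 0, 0]
    - [0, 0, 0]
    - [0, 0, 0]
    - [0, 0, 0]
    - [0, 0, 0]
    - [0, 0, 0]
    - [0, 0, 0]
    - [0, 0, 0]
    - [0, 0, 0]
  travel:
    - [-0.3, -0.2, 0]
    - [-0.5, -0.3, 0]
    - [-0.5, -0.3, 0]
    - [-0.5, -0.3, 0]
    - [-0.5, -0.3, 0]
    - [-0.5, -0.3, 0]
    - [-0.3, -0.16, 0]
    - [-0.04, 0, -0.5]
    - [0, 0, -0.8]
    - [0, 0, -0.8]
    - [0, 0, -0.5]
    - [0, 0, 0]
  grip: [-1, -1, -1, -1, -1, -1, -1, -1, -1, -1, -1, -1]

```text
time_s: 12.1
ee_pos: [0.4315, 0.1579, 0.0869]
eef_rot: [-1.576, -0.002, -1.601]
force: [0.8, -0.0, 0.9]
grip_width: 0.0918
```

Run:
```python
from lids import *
p=shot('wrist','w7'); np.save('w7.npy',dict(p),allow_pickle=True)
lids(p)
o=ctrl.get_obs();print(o['time_s'],o['ee_pos'],o['eef_rot'],o['grip_width'],o['force'])
```

```text
[318.1 239.2] [ 274  199   89   82 5696] [0.4328 0.1586 0.066 ] [0.4342 0.193  0.145 ]
12.15 [0.43267262 0.15826653 0.08898742] [-1.57284200e+00 -7.08589177e-04 -1.60147619e+00] 0.09348998000879792 [ 0.12011742 -0.40693213 -0.55889738]
```

View pics/w7.png

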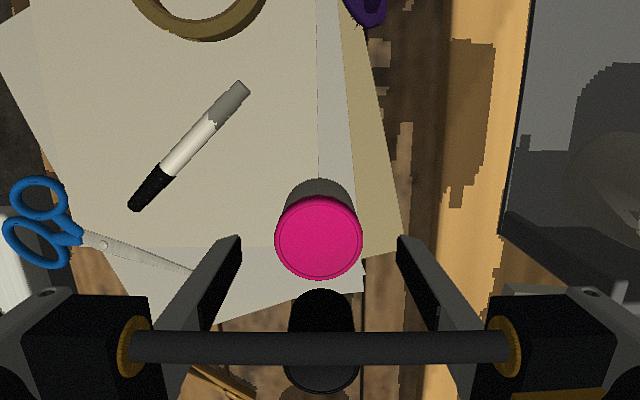

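Call:
play_rows:
  twist:
    - [0, 0, 0]
    - [0, 0, 0]
    - [0, 0, 0]
    - [0, 0, 0]
    - [0, 0, 0]
    - [0, 0, 0]
    - [0, 0, 0]
    - [0, 0, 0]
    - [0, 0, 0]
    - [0, 0, 0]
  travel:
    - [0, 0, -0.5]
    - [0, 0, -0.5]
    - [0, 0, -0.2]
    - [0, 0, 0]
    - [0, 0, 0]
    - [0, 0, 0]
    - [0, 0, 0]
    - [0, 0, 0.1]
    - [0, 0, 0.5]
    - [0, 0, 0.6]
  grip: [-1, -1, -1, 0.3, 0.3, 0.3, 0.3, 0.3, 0.3, 0.3]
  force: 20

```text
time_s: 13.15
ee_pos: [0.4325, 0.1582, 0.0899]
eef_rot: [-1.573, -0.001, -1.602]
force: [0.2, -0.4, -2.4]
grip_width: 0.057
```

Call:
play_rows:
  twist:
    - [0, 0, 0]
    - [0, 0, 0]
    - [0, 0, 0]
    - [0, 0, 0]
    - [0, 0, 0]
    - [0, 0, 0]
    - [0, 0, 0]
    - [0, 0, 0]
    - [0, 0, 0]
    - [0, 0, 0]
    - [0, 0, 0]
  travel:
    - [0, 0, 0.8]
    - [0, 0, 0.9]
    - [0.3, 0.18, 0.6]
    - [0.5, 0.3, 0.1]
    - [0.5, 0.3, 0]
    - [0.5, 0.3, 0]
    - [0.5, 0.3, 0]
    - [0.5, 0.3, 0]
    - [0.4, 0.24, 0]
    - [0.17, 0.1, 0]
    - [0, 0, 0]
  grip: [0.3, 0.3, 0.3, 0.3, 0.3, 0.3, 0.3, 0.3, 0.3, 0.3, 0.3]

```text
time_s: 14.25
ee_pos: [0.6019, 0.2597, 0.209]
eef_rot: [-1.572, -0.0, -1.601]
force: [-0.2, 0.6, -1.4]
grip_width: 0.0569
```

Run:
```python
from lids import *
p=shot('wrist','w8'); np.save('w8.npy',dict(p),allow_pickle=True)
lids(p)
o=ctrl.get_obs();print(o['time_s'],o['ee_pos'],o['eef_rot'],o['grip_width'],o['force'])
```

```text
[314.7 133.5] [ 275   94   80   80 5027] [0.6016 0.3153 0.066 ] [0.6027 0.3225 0.145 ]
[318.4 281.6] [ 260  226  118  106 9629] [0.6002 0.1578 0.066 ] [0.6017 0.2045 0.145 ]
14.3 [0.60140545 0.25935098 0.20917719] [-1.57161798e+00 -3.60992345e-04 -1.60142626e+00] 0.057053259798278584 [ 0.59643249 -0.13787659 -1.68969468]
```

View pics/w8.png

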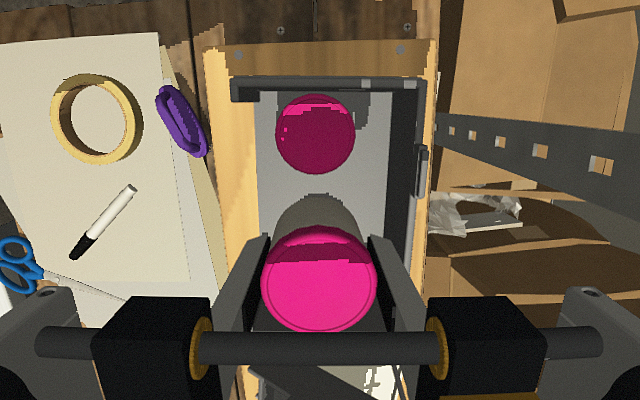

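Run:
```python
from h import *
p=np.load('w8.npy',allow_pickle=True).item()
for z in (.242,.247): print(onz(p,(318.4,281.6),z),onz(p,(319,278.5),z))
```

```text
[0.60346255 0.26193318 0.242     ] [0.60379777 0.26359393 0.242     ]
[0.60355281 0.26489004 0.247     ] [0.60387593 0.26649084 0.247     ]
```

Call:
play_rows:
  twist:
    - [0, 0, 0]
    - [0, 0, 0]
    - [0, 0, 0]
    - [0, 0, 0]
    - [0, 0, 0]
    - [0, 0, 0]
  travel:
    - [0, 0, -0.3]
    - [0, 0, -0.4]
    - [0, 0, -0.4]
    - [0, 0, -0.3]
    - [0, 0, -0.1]
    - [0, 0, 0]
  grip: [0.3, 0.3, 0.3, 0.3, 0.3, 0.3]

```text
time_s: 14.9
ee_pos: [0.6013, 0.2592, 0.1339]
eef_rot: [-1.572, -0.0, -1.602]
force: [0.7, -0.2, -1.4]
grip_width: 0.0572
```

Call:
play_rows:
  twist:
    - [0, 0, 0]
    - [0, 0, 0]
    - [0, 0, 0]
    - [0, 0, 0]
  travel:
    - [0, 0, -0.2]
    - [0, 0, -0.2]
    - [0, 0, -0.1]
    - [0, 0, 0]
  grip: [0.3, 0.3, 0.3, 0.3]

```text
time_s: 15.3
ee_pos: [0.6015, 0.2598, 0.1103]
eef_rot: [-1.57, 0.001, -1.601]
force: [-4.8, 0.6, 7.6]
grip_width: 0.0575
```

Run:
```python
from lids import *
p=shot('wrist','w9'); np.save('w9.npy',dict(p),allow_pickle=True)
lids(p)
o=ctrl.get_obs();print(o['time_s'],o['ee_pos'],o['eef_rot'],o['grip_width'],o['force'],o['moment'])
```

```text
[313.2 153.8] [  246    88   135   133 14139] [0.6012 0.3112 0.066 ] [0.6027 0.3231 0.145 ]
[318.3 282.2] [  259   228   120   105 10103] [0.6016 0.2159 0.066 ] [0.6029 0.2627 0.145 ]
[317.8 382.3] [ 266  365  105   35 3550] [0.5983 0.12   0.066 ] [0.6008 0.2019 0.145 ]
15.35 [0.60153226 0.25975851 0.11023966] [-1.57032111e+00  6.75933176e-04 -1.60142510e+00] 0.056681097849932444 [-5.12756614 -0.93670679  8.17853149] [-0.02512548  1.01773917  0.03593687]
```

View pics/w9.png

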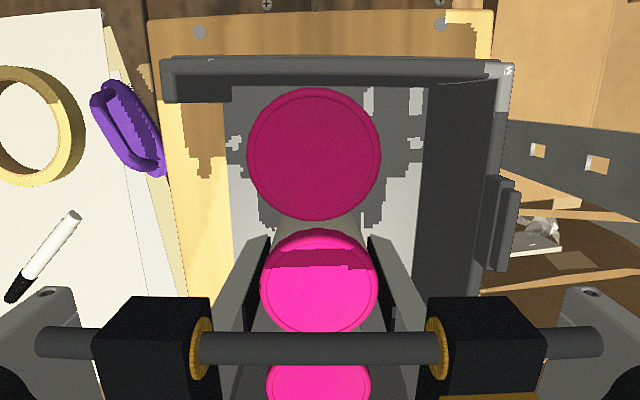

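Call:
play_rows:
  twist:
    - [0, 0, 0]
    - [0, 0, 0]
    - [0, 0, 0]
    - [0, 0, 0]
    - [0, 0, 0]
    - [0, 0, 0]
    - [0, 0, 0]
    - [0, 0, 0]
    - [0, 0, 0]
  travel:
    - [0, 0, 0]
    - [0, 0, 0]
    - [0, 0, 0]
    - [0, 0, 0.2]
    - [0, 0, 0.5]
    - [0, 0, 0.8]
    - [-0.3, -0.3, 0.8]
    - [-0.6, -0.4, 0.6]
    - [-0.3, 0, 0.2]
  grip: [-0.1, -0.3, -0.5, -0.5, -0.5, -0.5, -0.5, -0.5, -0.5]

```text
time_s: 16.25
ee_pos: [0.5411, 0.2231, 0.2689]
eef_rot: [-1.566, 0.002, -1.603]
force: [0.5, -0.3, 0.0]
grip_width: 0.0705
```

Run:
```python
from lids import *
p=shot('wrist','w10'); np.save('w10.npy',dict(p),allow_pickle=True)
lids(p)
o=ctrl.get_obs();print(o['time_s'],o['ee_pos'],o['eef_rot'],o['grip_width'],o['force'],o['moment'])
```

```text
[383.4  82.8] [ 351   49   66   69 3542] [0.6177 0.3257 0.066 ] [0.6022 0.3218 0.145 ]
[382.4 155.7] [ 352  125   62   63 3032] [0.6179 0.2461 0.066 ] [0.6024 0.2589 0.145 ]
[378.6 217.5] [ 350  190   59   57 2419] [0.615  0.1711 0.066 ] [0.6001 0.1997 0.145 ]
16.3 [0.54015043 0.22403911 0.26950157] [-1.56523167  0.00221277 -1.60201289] 0.07044979661614269 [-1.75666869  0.03208464  1.18287993] [-0.05888757  0.10610976 -0.04384888]
```

View pics/w10.png

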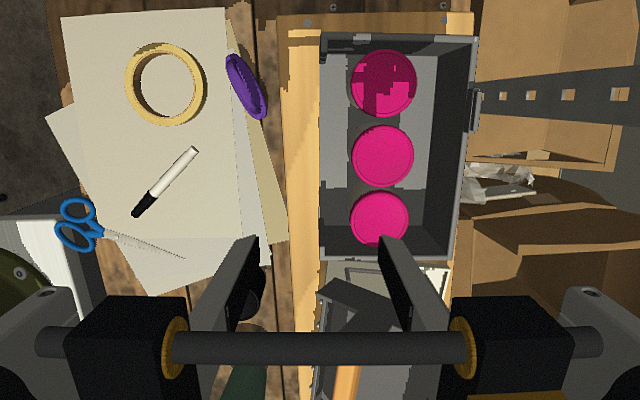

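Call:
play_rows:
  twist:
    - [0, 0, -0.03]
    - [0, 0, -0.03]
    - [0, 0, 0]
    - [-0.009, -0.0705, 0]
    - [-0.009, -0.0705, 0]
    - [-0.009, -0.0705, 0]
    - [-0.009, -0.0705, 0]
    - [-0.009, -0.0705, 0]
    - [0, 0, 0]
  travel:
    - [0, -0.3, 0.3]
    - [-0.1, -0.5, 0.3]
    - [-0.1, -0.6, 0.2]
    - [-0.1, -0.6, 0]
    - [-0.1, -0.6, 0]
    - [-0.1, -0.6, 0]
    - [-0.1, -0.5, -0.1]
    - [0, -0.2, -0.2]
    - [0, 0, 0]
  grip: [-0.5, -0.5, -0.5, -0.5, -0.5, -0.5, -0.5, -0.5, -0.5]

```text
time_s: 17.2
ee_pos: [0.5103, 0.0277, 0.2876]
eef_rot: [-1.014, -0.001, -1.7]
force: [-0.6, 0.3, 0.9]
grip_width: 0.0702
```

Run:
```python
from lids import *
p=shot('wrist','w11'); np.save('w11.npy',dict(p),allow_pickle=True)
o=ctrl.get_obs();print(o['time_s'],o['ee_pos'],o['eef_rot'],o['grip_width'],o['force'],o['qpos'])
t=cv2.imread('pics/w10.png')
cv2.imwrite('pics/e10.png',cv2.resize(t[20:270,310:490],None,fx=2.4,fy=2.4,interpolation=cv2.INTER_CUBIC))
cv2.imwrite('pics/e10b.png',cv2.resize(t[20:120,310:490],None,fx=4.4,fy=4.4,interpolation=cv2.INTER_CUBIC))
```

```text
17.25 [0.51119953 0.02848239 0.28920437] [-1.01563803e+00 -9.63912718e-04 -1.69883573e+00] 0.0706440692956248 [-0.07592843  0.24298036 -0.0998114 ] [ 0.02609324 -0.13078979  1.90249641 -0.11167242  0.82327861  0.20686033]
```

View pics/w11.png

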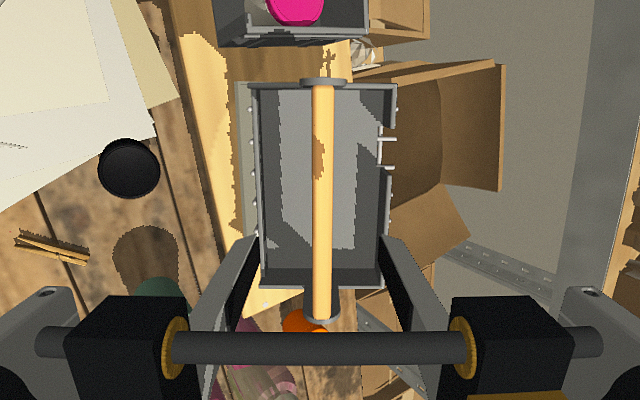

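View pics/e10b.png

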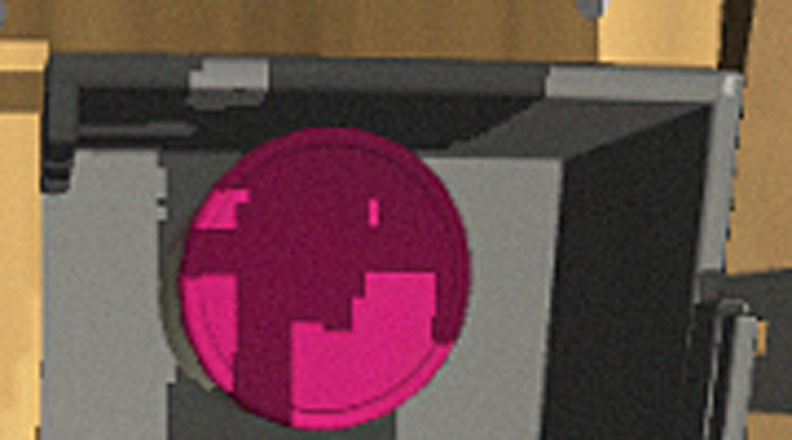

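View pics/e10.png

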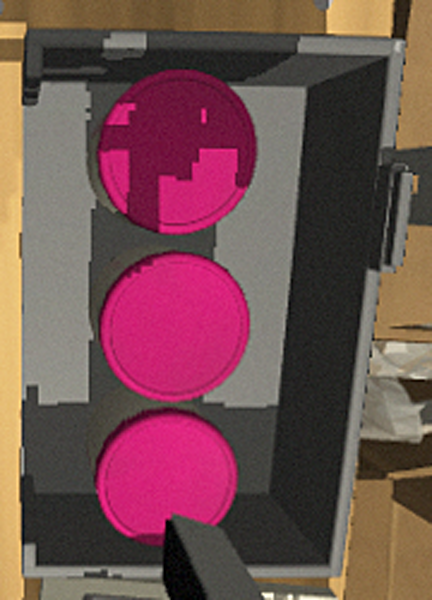

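Run:
```python
import cv2
t=cv2.imread('pics/w11.png')
cv2.imwrite('pics/e11.png',cv2.resize(t[70:220,220:420],None,fx=4,fy=4,interpolation=cv2.INTER_CUBIC))
cv2.imwrite('pics/e11b.png',cv2.resize(t[200:335,230:430],None,fx=4,fy=4,interpolation=cv2.INTER_CUBIC))
t=cv2.imread('pics/w10.png')
cv2.imwrite('pics/e10c.png',cv2.resize(t[180:280,310:490],None,fx=4.4,fy=4.4,interpolation=cv2.INTER_CUBIC))
```

```text
(no output)
```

View pics/e11.png

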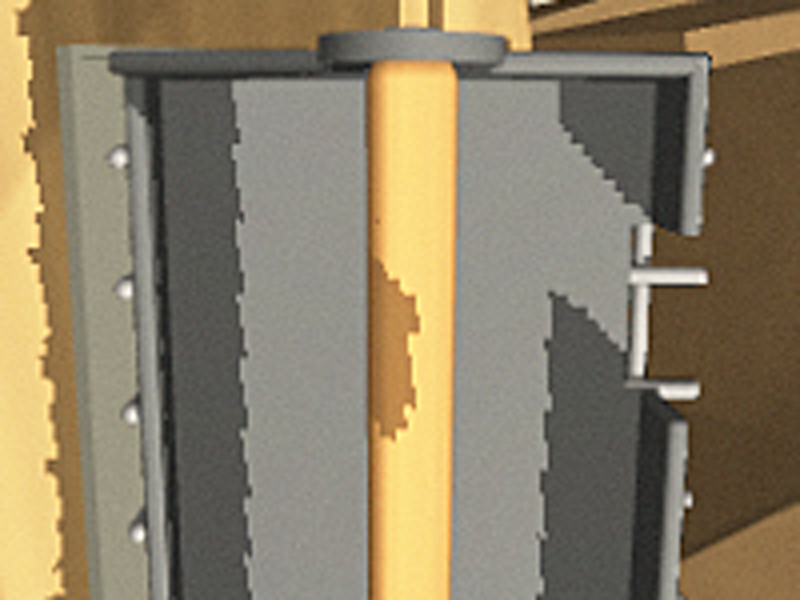

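View pics/e11b.png

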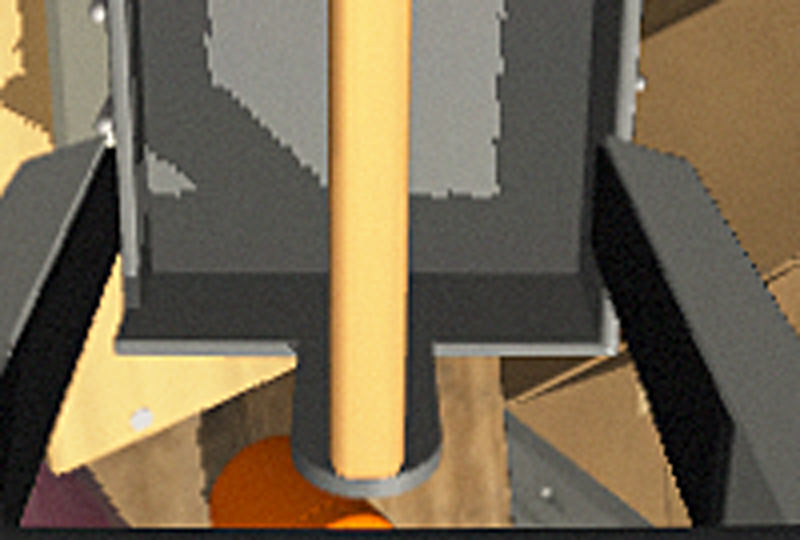

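View pics/e10c.png

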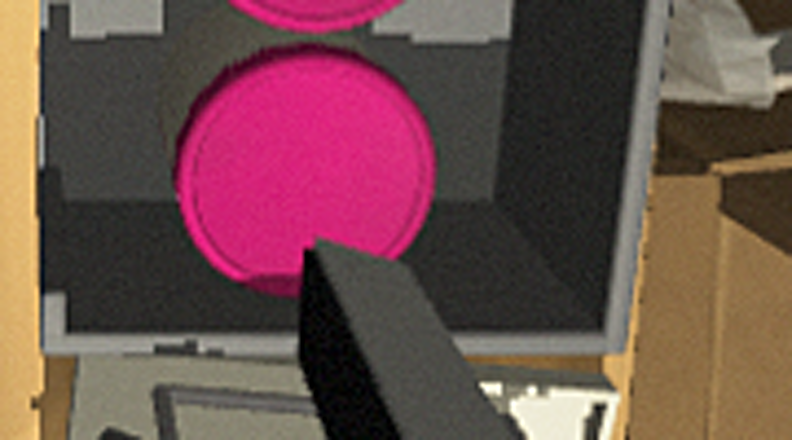

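```bash
cat > fit3.py <<'E'
from fit import *
W=np.load('w11.npy',allow_pickle=True).item();V=np.load('w10.npy',allow_pickle=True).item();W1=np.load('w1.npy',allow_pickle=True).item()
a=lambda x,y:[(x+.5)/4-.5+220,(y+.5)/4-.5+70]
b=lambda x,y:[(x+.5)/4-.5+230,(y+.5)/4-.5+200]
obs=[(a(368,65),(-8,95,106)),(a(458,65),(8,95,106)),(b(331,478),(-8,-95,106)),(b(405,478),(8,-95,106)),
 (a(700,235),(64,60.5,50)),(a(685,418),(64,19.5,50)),(a(708,58),(64,99,50)),(b(618,352),(64,-99,50)),(a(110,60),(-64,99,34)),(b(115,350),(-64,-99,34))]
def res(v):
    w=world(v,np.array([o[1] for o in obs])/1000,v[4])
    return np.concatenate([proj(W,w[i])[0]-o[0] for i,o in enumerate(obs)])
r=least_squares(res,[.6,.02,.14,-.1,.56],loss='soft_l1');print('top',r.x,np.degrees(r.x[3:]));print(res(r.x).reshape(-1,2))
print('handle',world(r.x,[[0,0,.095]],r.x[4]))
c=lambda x,y:[(x+.5)/4.4-.5+310,(y+.5)/4.4-.5+20]
d=lambda x,y:[(x+.5)/4.4-.5+310,(y+.5)/4.4-.5+180]
obs2=[(V,c(45,57),(-64,99,84)),(V,c(742,74),(64,99,84)),(V,c(712,104),(58,93,84)),(V,d(42,352),(-64,-99,84)),(V,d(628,352),(64,-99,84)),(V,d(604,330),(58,-93,84)),(V,d(66,334),(-58,-93,84))]
for zf in (.075,None):
  def res2(v):
    w=world([v[0],v[1],zf or v[3],v[2]],np.array([o[2] for o in obs2])/1000)
    return np.concatenate([proj(o[0],w[i])[0]-o[1] for i,o in enumerate(obs2)])
  r=least_squares(res2,[.6,.25,0,.075],loss='soft_l1');print('tray',r.x,np.degrees(r.x[2]));print(res2(r.x).reshape(-1,2))
  v=r.x
  for q in [(61,40,84),(61,22,102-6),(61,58,96),(61,24.5,102)]: print(q,proj(V,world([v[0],v[1],zf or v[3],v[2]],np.array([q])/1000)))
E
python3 fit3.py
```

```text
top [ 0.6039  0.0164  0.1416 -0.1264  0.5408] [-7.2415 30.9854]
[[-0.398  -0.7295]
 [ 0.3261 -0.7201]
 [ 0.48    1.0177]
 [ 0.6484  0.7929]
 [-1.4676  0.9012]
 [-0.4001  0.4859]
 [-0.9526 -0.3645]
 [-1.1011  0.2523]
 [ 1.8706  0.0095]
 [ 1.8663 -6.1209]]
handle [[0.5554 0.0225 0.2231]]
tray [ 0.609   0.2596 -0.0348  0.075 ] -1.9956707346462352
[[-0.3495 -0.4714]
 [ 0.9252 -0.9028]
 [-0.2423 -0.0615]
 [-0.4566  1.58  ]
 [-0.0947  0.8974]
 [-0.0003  0.2663]
 [ 0.4907 -0.088 ]]
(61, 40, 84) [[467.7736 110.5555]]
(61, 22, 96) [[471.6191 133.463 ]]
(61, 58, 96) [[476.8901  87.7546]]
(61, 24.5, 102) [[475.3439 131.0091]]
tray [ 0.6094  0.2596 -0.035   0.0737] -2.0035728379576785
[[ 0.047  -0.0597]
 [ 0.5549 -0.4928]
 [-0.5759  0.3113]
 [-0.1523  1.0025]
 [-0.3235  0.3466]
 [-0.209  -0.2669]
 [ 0.7718 -0.6453]]
(61, 40, 84) [[467.4584 110.6086]]
(61, 22, 96) [[471.2752 133.4102]]
(61, 58, 96) [[476.5164  87.9201]]
(61, 24.5, 102) [[474.9746 130.9667]]
```

Call:
play_rows:
  twist:
    - [0, 0, 0]
    - [0, 0, 0]
    - [0, 0, 0]
    - [0, 0, 0]
    - [0, 0, 0]
    - [0, 0, 0]
  travel:
    - [0.16, -0.02, -0.24]
    - [0.3, -0.04, -0.45]
    - [0.3, -0.04, -0.45]
    - [0.2, -0.02, -0.3]
    - [0.05, -0.01, -0.1]
    - [0, 0, 0]
  grip: [-0.5, -0.5, -0.5, -0.5, -0.5, -0.5]

```text
time_s: 17.85
ee_pos: [0.5628, 0.023, 0.2122]
eef_rot: [-1.015, -0.001, -1.697]
force: [-0.8, -0.2, -0.2]
grip_width: 0.0707
```

Run:
```python
from lids import *
p=shot('wrist','w12'); np.save('w12.npy',dict(p),allow_pickle=True)
o=ctrl.get_obs();print(o['time_s'],o['ee_pos'],o['eef_rot'],o['grip_width'],o['force'])
```

```text
17.9 [0.56263626 0.0230398  0.2129833 ] [-1.01375090e+00 -9.43659953e-04 -1.69639007e+00] 0.07078728778327846 [0.21904963 0.93999055 0.0832822 ]
```

View pics/w12.png

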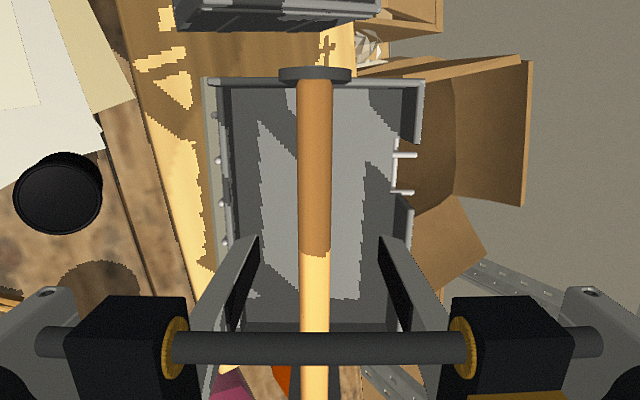

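Call:
play_rows:
  twist:
    - [0, 0, 0]
    - [0, 0, 0]
    - [0, 0, 0]
    - [0, 0, 0]
    - [0, 0, 0]
    - [0, 0, 0]
    - [0, 0, 0]
    - [0, 0, 0]
  travel:
    - [-0.05, 0, -0.03]
    - [0, 0, 0]
    - [0, 0, 0]
    - [0, 0, 0]
    - [0, 0, 0]
    - [0, 0, 0]
    - [0, 0, 0]
    - [0, 0, 0]
  grip: [0, 0.3, 0.6, 0.8, 1, 1, 1, 1]
  force: 20

```text
time_s: 18.7
ee_pos: [0.5601, 0.0229, 0.2116]
eef_rot: [-1.011, -0.001, -1.696]
force: [3.5, -0.9, 1.9]
grip_width: 0.0159
```

Run:
```python
from lids import *
p=shot('wrist','w13'); np.save('w13.npy',dict(p),allow_pickle=True)
o=ctrl.get_obs();print(o['time_s'],o['ee_pos'],o['eef_rot'],o['grip_width'],o['force'],o['moment'])
```

```text
18.75 [0.56015029 0.02285713 0.21156682] [-1.01084683e+00 -7.56124169e-04 -1.69618775e+00] 0.015998271384193595 [ 3.55161046 -1.32556125  2.17747326] [-0.10824821 -0.60545593 -0.11049684]
```

View pics/w13.png

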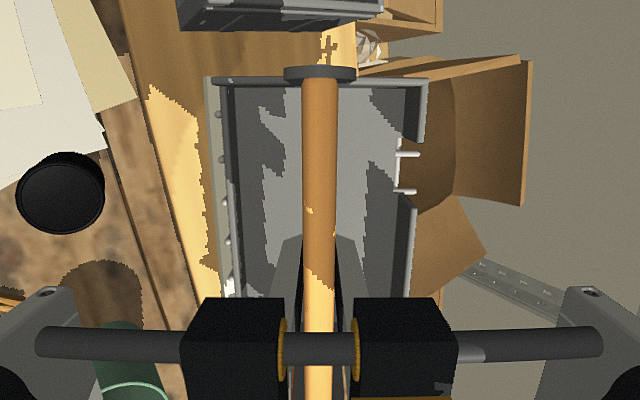

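Call:
play_rows:
  twist:
    - [0, 0, 0]
    - [0, 0, 0]
    - [0, 0, 0]
    - [0, 0, 0]
    - [0, 0, 0]
    - [0, 0, 0]
  travel:
    - [0, 0, 0]
    - [-0.06, 0.01, 0.1]
    - [-0.13, 0.016, 0.21]
    - [-0.2, 0.025, 0.32]
    - [-0.26, 0.03, 0.42]
    - [-0.1, 0.01, 0.3]
  grip: [1, 1, 1, 1, 1, 1]
  force: 50

```text
time_s: 19.35
ee_pos: [0.5206, 0.0276, 0.2782]
eef_rot: [-1.016, -0.001, -1.696]
force: [0.3, 0.2, -4.0]
grip_width: 0.0161
```

Run:
```python
from lids import *
p=shot('scene','s14')
o=ctrl.get_obs();print(o['time_s'],o['ee_pos'],o['eef_rot'],o['grip_width'],o['force'],o['moment'],o['qpos'])
```

```text
19.4 [0.52114558 0.02762781 0.28077454] [-1.01215721e+00 -8.47261431e-04 -1.69599777e+00] 0.01569312460238074 [ 0.40622519 -0.00521719 -0.47231387] [0.0515388  0.69979812 0.01981046] [ 0.02241873 -0.10182914  1.89764998 -0.11040834  0.79517925  0.20245526]
```

View pics/s14.png

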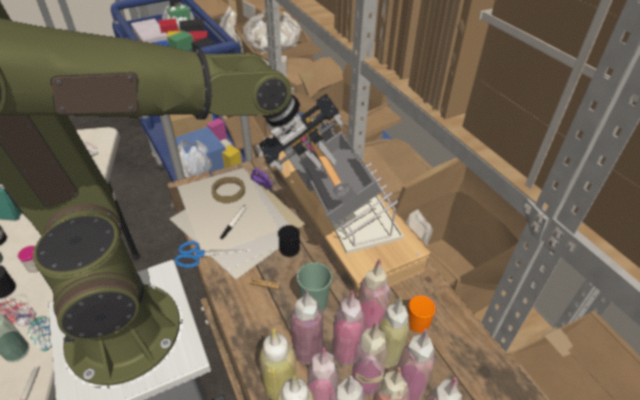

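Call:
play_rows:
  twist:
    - [0, 0, 0]
    - [0.006, 0.05, 0]
    - [0.009, 0.07, 0]
    - [0.009, 0.07, 0]
    - [0.009, 0.07, 0]
    - [0.009, 0.07, 0]
    - [0.0035, 0.025, 0.02]
    - [0, 0, 0.037]
    - [0, 0, 0]
  travel:
    - [0, 0, 0.2]
    - [0, 0, 0.3]
    - [0, 0, 0.3]
    - [0, 0, 0.3]
    - [0, 0, 0.2]
    - [0, 0, 0]
    - [0, 0, 0]
    - [0, 0, 0]
    - [0, 0, 0]
  grip: [1, 1, 1, 1, 1, 1, 1, 1, 1]

```text
time_s: 20.3
ee_pos: [0.5225, 0.0273, 0.342]
eef_rot: [-1.577, 0.001, -1.605]
force: [-0.8, 0.5, -4.1]
grip_width: 0.0156
```

Run:
```python
from lids import *
p=shot('wrist','w15'); np.save('w15.npy',dict(p),allow_pickle=True)
o=ctrl.get_obs();print(o['time_s'],o['ee_pos'],o['eef_rot'],o['grip_width'],o['force'],o['moment'])
```

```text
20.35 [0.5222959  0.02737384 0.34240242] [-1.57650541e+00  9.25129112e-04 -1.60731526e+00] 0.015598833465922253 [-0.26194626  0.43280992 -4.48777418] [-0.06183902  0.05169839 -0.00064506]
```

View pics/w15.png

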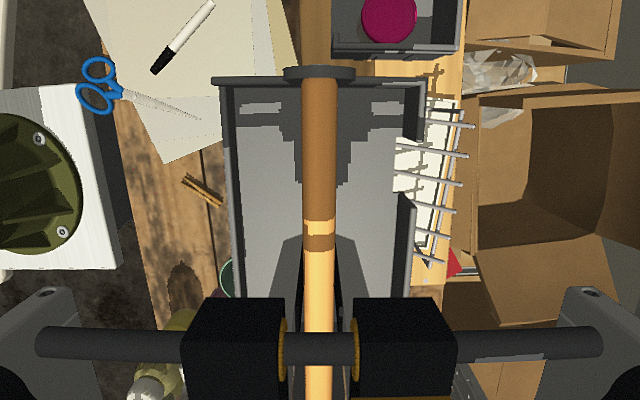

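```bash
cat > held.py <<'E'
from h import *
import sys
from scipy.spatial.transform import Rotation as Ro
np.set_printoptions(precision=2,suppress=True)
pts=dict(cheekL_bar_f=(-8,95,106),cheekL_bar_b=(8,95,106),BLtop=(64,99,50),notchL=(64,60.5,50),notchR=(64,19.5,50),FLtop=(-64,99,34))
def pose(o,dx=0,dy=0,dz=-.084):
    R=Ro.from_euler('xyz',o['eef_rot']).as_matrix()
    # tray axes in tool: x=tool z, z=-tool y, y=-tool x
    Rt=np.stack([R[:,2],-R[:,0],-R[:,1]],1)
    return Rt,np.array(o['ee_pos'])+Rt@np.array([dx,dy,dz])
E
python3 - <<'E'
from held import *
p=np.load('w15.npy',allow_pickle=True).item();o=ctrl.get_obs()
Rt,t=pose(o);print(Rt,t)
for k,v in pts.items(): print(k,proj(p,Rt@(np.array(v)/1000)+t))
t=cv2.imread('pics/w15.png')
cv2.imwrite('pics/e15.png',cv2.resize(t[55:215,205:445],None,fx=3.3,fy=3.3,interpolation=cv2.INTER_CUBIC))
E
```

```text
[[ 1.    0.04  0.01]
 [-0.04  1.   -0.  ]
 [-0.01  0.    1.  ]] [0.52 0.03 0.26]
cheekL_bar_f [[296.35  75.89]]
cheekL_bar_b [[333.71  75.95]]
BLtop [[423.9   77.13]]
notchL [[418.84 142.16]]
notchR [[413.48 205.04]]
FLtop [[216.1   78.51]]
```

View pics/e15.png

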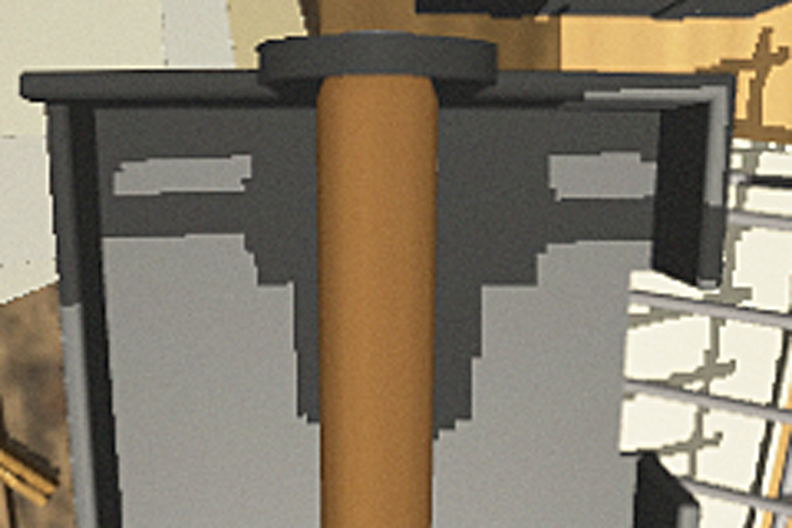

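```bash
cat >> held.py <<'E'
from scipy.optimize import least_squares
def fitheld(p,o,obs,zfix=None):
    obs=[(np.array(a)/1000,np.array(b)) for a,b in obs]
    def tp(v):
        Rt,t=pose(o,v[0]/1e3,v[1]/1e3,-.084+v[2]/1e3)
        return Rt@Ro.from_euler('xyz',[0,v[3],v[4]]).as_matrix(),t
    def res(v):
        R,t=tp(v); return np.concatenate([proj(p,R@a+t)[0]-b for a,b in obs])
    r=least_squares(res,np.zeros(5),x_scale=[1,1,1,.01,.01],loss='soft_l1')
    return r.x,res(r.x).reshape(-1,2),tp(r.x)
E
python3 - <<'E'
from held import *
p=np.load('w15.npy',allow_pickle=True).item();o=ctrl.get_obs()
c=lambda x,y:[(x+.5)/3.3-.5+205,(y+.5)/3.3-.5+55]
obs=[((-8,95,104),c(318,80)),((8,95,104),c(438,80)),((64,99,50),c(733,78)),((64,60.5,50),c(722,288)),((64,19.5,50),c(697,505)),((-64,99,50),c(22,77))]
v,e,T=fitheld(p,o,obs);print(v*[1,1,1,57.3,57.3]);print(e)
E
```

```text
[ 2.11 -0.95  0.35 -0.14  0.05]
[[-0.3  -0.4 ]
 [ 0.23 -0.35]
 [ 0.43  0.41]
 [-1.4   1.81]
 [ 0.69 -1.11]
 [-0.05  0.45]]
```

Call:
play_rows:
  twist:
    - [0, 0, 0]
    - [0, -0.0025, 0]
    - [0, 0, 0]
    - [0, 0, 0]
    - [0, 0, 0]
    - [0, 0, 0]
    - [0, 0, 0]
    - [0, 0, 0]
    - [0, 0, 0]
    - [0, 0, 0]
    - [0, 0, 0]
  travel:
    - [0, 0.1, 0]
    - [0.05, 0.25, 0]
    - [0.05, 0.4, 0]
    - [0.06, 0.5, -0.1]
    - [0.06, 0.5, -0.1]
    - [0.06, 0.5, -0.1]
    - [0.06, 0.5, -0.1]
    - [0.06, 0.4, -0.1]
    - [0.06, 0.2, -0.1]
    - [0.04, 0.1, -0.05]
    - [0, 0, 0]
  grip: [1, 1, 1, 1, 1, 1, 1, 1, 1, 1, 1]

```text
time_s: 21.45
ee_pos: [0.5471, 0.2002, 0.3105]
eef_rot: [-1.572, 0.001, -1.606]
force: [0.3, 0.0, -4.2]
grip_width: 0.0157
```

Run:
```python
from lids import *
p=shot('wrist','w16'); np.save('w16.npy',dict(p),allow_pickle=True)
o=ctrl.get_obs();print(o['time_s'],o['ee_pos'],o['eef_rot'],o['grip_width'],o['force'],o['moment'])
np.save('o16.npy',dict(o),allow_pickle=True)
```

```text
21.5 [0.54715911 0.19966048 0.31088119] [-1.57101647e+00  8.84440911e-04 -1.60643443e+00] 0.015479516665949542 [ 0.4844537  -0.07604145 -4.57777361] [-0.085386    0.09937357 -0.00261108]
```

View pics/w16.png

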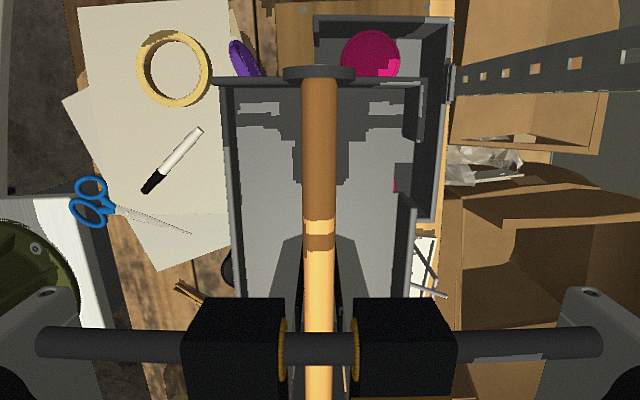

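Run:
```python
import cv2
t=cv2.imread('pics/w16.png')
cv2.imwrite('pics/e16.png',cv2.resize(t[5:125,300:470],None,fx=4.7,fy=4.7,interpolation=cv2.INTER_CUBIC))
cv2.imwrite('pics/e16b.png',cv2.resize(t[110:235,300:470],None,fx=4.7,fy=4.7,interpolation=cv2.INTER_CUBIC))
cv2.imwrite('pics/e16c.png',cv2.resize(t[60:100,205:345],None,fx=5.6,fy=5.6,interpolation=cv2.INTER_CUBIC))
```

```text
(no output)
```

View pics/e16.png

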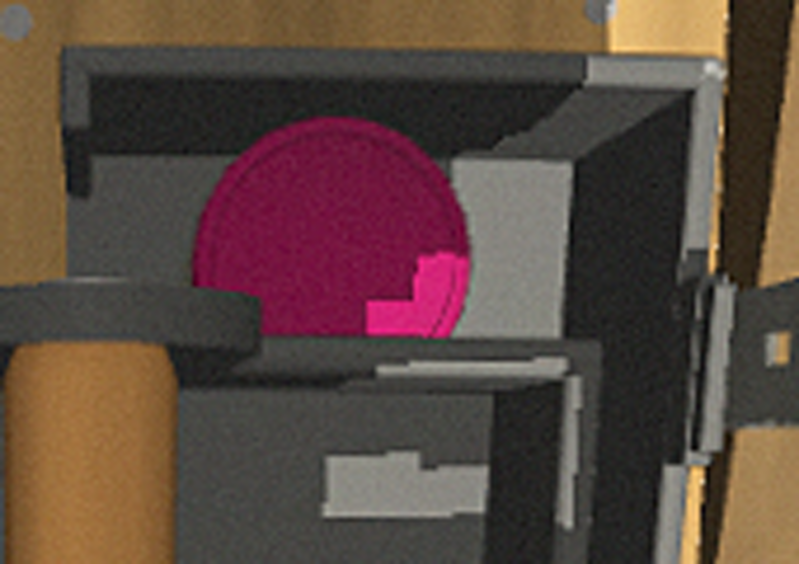

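View pics/e16b.png

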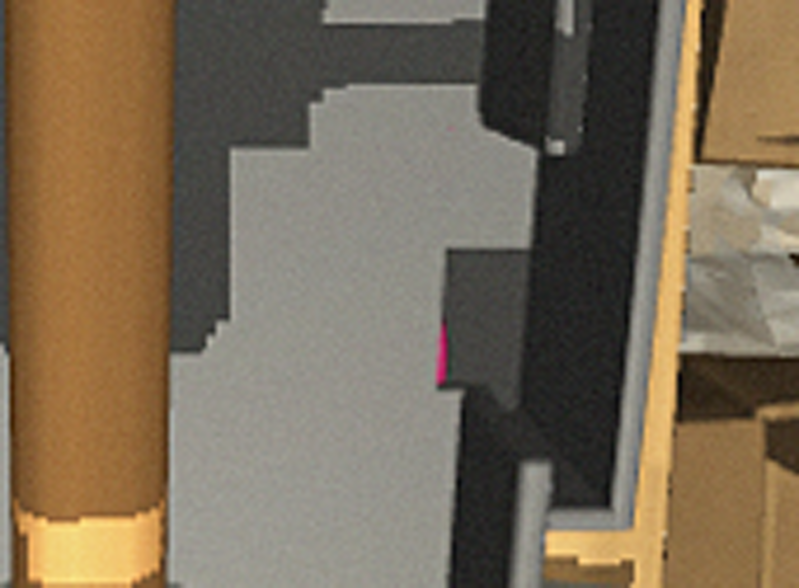

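View pics/e16c.png

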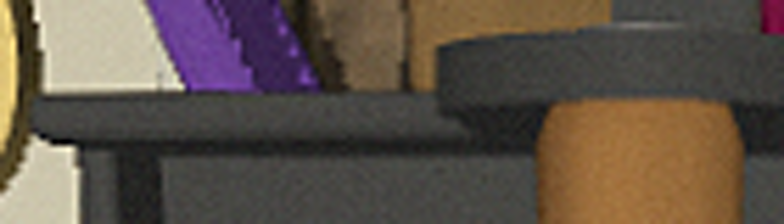

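```bash
cat > fit16.py <<'E'
from held import *
from fit import world
p=np.load('w16.npy',allow_pickle=True).item();o=np.load('o16.npy',allow_pickle=True).item()
a=lambda x,y:[(x+.5)/4.7-.5+300,(y+.5)/4.7-.5+5]
b=lambda x,y:[(x+.5)/4.7-.5+300,(y+.5)/4.7-.5+110]
c=lambda x,y:[(x+.5)/5.6-.5+205,(y+.5)/5.6-.5+60]
obs=[((-8,95,104),a(8,345)),((8,95,104),a(178,345)),((64,99,50),a(600,340)),((64,60.5,50),b(583,152)),((64,19.5,50),b(550,460)),((-64,99,50),c(38,97)),((58,60.5,50),b(545,152)),((58,19.5,50),b(520,460))]
v,e,H=fitheld(p,o,obs);print('held',v*[1,1,1,57.3,57.3]);print(e)
low=[(a(63,47),(-64,99,84)),(a(720,62),(64,99,84)),(a(692,92),(58,93,84)),(a(90,78),(-58,93,84)),(b(610,512),(58,-93,84)),(b(630,528),(64,-99,84)),(a(668,465),(58,22,84)),(a(690,250),(58,58,84))]
np.set_printoptions(precision=4,suppress=True)
for zf in (.075,None):
  def res2(v):
    w=world([v[0],v[1],zf or v[3],v[2]],np.array([q[1] for q in low])/1000)
    return np.concatenate([proj(p,w[i])[0]-q[0] for i,q in enumerate(low)])
  r=least_squares(res2,[.6,.25,0,.075],loss='soft_l1');print('lower',r.x,np.degrees(r.x[2]));print(res2(r.x).reshape(-1,2))
  L=r.x
  R,t=H;print('held origin',t,'yaw',np.degrees(np.arctan2(R[1,0],R[0,0])),'pitch',np.degrees(np.arcsin(-R[2,0])),'roll',np.degrees(np.arctan2(R[2,1],R[2,2])))
  print('move',L[:2]-t[:2],'tcp target',np.array(o['ee_pos'])[:2]+L[:2]-t[:2])
E
python3 fit16.py
```

```text
held [ 2.9231 -0.0313  1.6323 -0.439   0.2184]
[[-0.5927 -0.4731]
 [ 0.4813 -0.6123]
 [ 1.4418  0.4594]
 [ 0.0557  1.0936]
 [ 1.7399 -1.0589]
 [-0.1127  1.2879]
 [-1.5045  1.0502]
 [-1.0251 -1.0444]]
lower [ 0.6092  0.2596 -0.0372  0.075 ] -2.1335181330531423
[[-0.5666 -0.3862]
 [ 1.5305 -1.0694]
 [ 0.4434 -0.5715]
 [ 0.3986  0.2383]
 [-0.0028 -0.806 ]
 [ 0.7797  1.156 ]
 [-1.1864  0.3962]
 [-2.3993  6.3097]]
held origin [0.5501 0.1996 0.2285] yaw -1.82386653792096 pitch -0.4265571533042245 roll 0.05072385411660693
move [0.0592 0.06  ] tcp target [0.6063 0.2596]
lower [ 0.6095  0.2597 -0.0372  0.0739] -2.132234029231558
[[-0.2884 -0.2351]
 [ 1.3069 -0.9319]
 [ 0.2447 -0.4576]
 [ 0.652   0.3637]
 [-0.1119 -1.2956]
 [ 0.6568  0.6532]
 [-1.3511  0.237 ]
 [-2.5817  6.2828]]
held origin [0.5501 0.1996 0.2285] yaw -1.82386653792096 pitch -0.4265571533042245 roll 0.05072385411660693
move [0.0594 0.0601] tcp target [0.6065 0.2598]
```

Call:
play_rows:
  twist:
    - [0, 0, 0]
    - [0, 0, 0]
    - [0, 0, 0]
    - [0, 0, 0]
    - [0, 0, 0]
    - [0, 0, 0]
    - [0, 0, 0]
    - [0, 0, 0]
    - [0, 0, 0]
  travel:
    - [0.2, 0.2, 0]
    - [0.34, 0.36, 0]
    - [0.34, 0.36, 0]
    - [0.21, 0.2, -0.1]
    - [0.1, 0.09, -0.3]
    - [0, 0, -0.3]
    - [0, 0, -0.2]
    - [0, 0, -0.06]
    - [0, 0, 0]
  grip: [1, 1, 1, 1, 1, 1, 1, 1, 1]

```text
time_s: 22.4
ee_pos: [0.6065, 0.26, 0.263]
eef_rot: [-1.571, 0.001, -1.607]
force: [-0.4, 0.7, -3.1]
grip_width: 0.0156
```

Run:
```python
from lids import *
p=shot('wrist','w17'); np.save('w17.npy',dict(p),allow_pickle=True)
q=shot('scene','s17')
o=ctrl.get_obs();print(o['time_s'],o['ee_pos'],o['eef_rot'],o['grip_width'],o['force'],o['moment'])
s=q['img'][:,:,::-1]
cv2.imwrite('pics/s17c.png',cv2.resize(s[90:220,240:400],None,fx=4.5,fy=4.5,interpolation=cv2.INTER_CUBIC))
```

```text
22.5 [0.6067533  0.26026614 0.26390263] [-1.56958907e+00  1.60566687e-03 -1.60636758e+00] 0.015806126265720415 [ 0.23051817  0.25338128 -4.37012465] [-0.0479192   0.08837925  0.04603123]
```

View pics/w17.png

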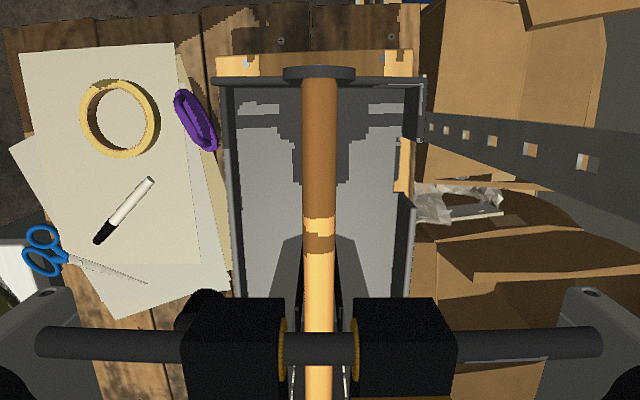

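View pics/s17c.png

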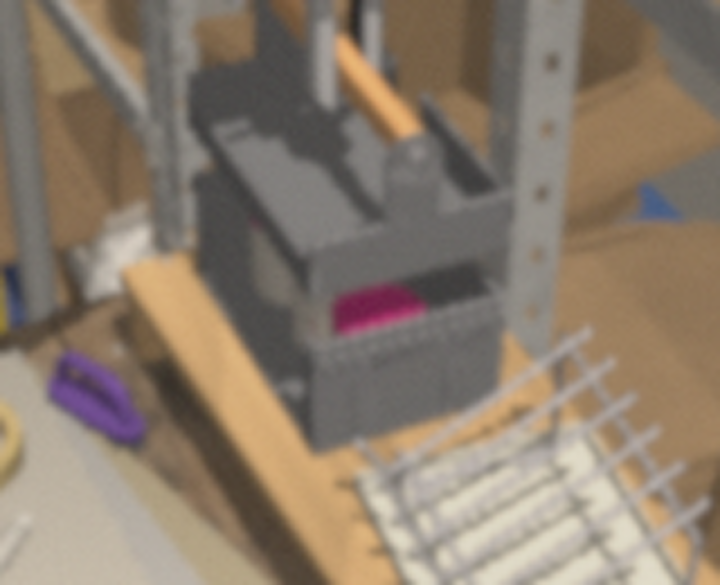

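Run:
```python
from held import *
from fit import world
p=np.load('w17.npy',allow_pickle=True).item()
for q in [(64,55.5,102),(64,24.5,102),(58,55.5,102),(58,24.5,102),(64,58,84),(64,22,84),(64,99,84),(64,99,0)]:
    print(q,proj(p,world([.6092,.2597,.075,-.036],np.array([q])/1000)))
t=cv2.imread('pics/w17.png')
cv2.imwrite('pics/e17.png',cv2.resize(t[60:220,370:450],None,fx=4,fy=3.7,interpolation=cv2.INTER_CUBIC))
```

```text
(64, 55.5, 102) [[402.0785 140.9419]]
(64, 24.5, 102) [[399.4347 179.7432]]
(58, 55.5, 102) [[394.4325 140.8975]]
(58, 24.5, 102) [[392.0257 179.7286]]
(64, 58, 84) [[396.9778 135.453 ]]
(64, 22, 84) [[394.2893 177.8369]]
(64, 99, 84) [[400.0372  83.7347]]
(64, 99, 0) [[380.8249  88.0577]]
```

View pics/e17.png

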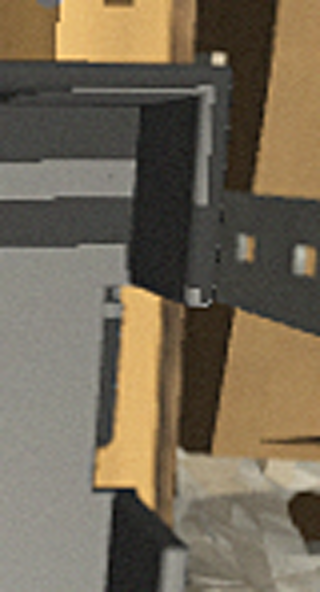

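Call:
play_rows:
  twist:
    - [0, 0, 0]
    - [0, 0, 0]
    - [0, 0, 0]
    - [0, 0, 0]
    - [0, 0, 0]
  travel:
    - [0, 0, -0.1]
    - [0, 0, -0.1]
    - [0, 0, -0.08]
    - [0, 0, -0.04]
    - [0, 0, 0]
  grip: [1, 1, 1, 1, 1]

```text
time_s: 23.0
ee_pos: [0.6065, 0.2604, 0.2465]
eef_rot: [-1.571, 0.001, -1.606]
force: [-0.0, -0.7, -4.2]
grip_width: 0.0155
```

Call:
play_rows:
  twist:
    - [0, 0, 0]
    - [0, 0, 0]
    - [0, 0, 0]
    - [0, 0, 0]
  travel:
    - [0, 0, -0.05]
    - [0, 0, -0.05]
    - [0, 0, -0.04]
    - [0, 0, 0]
  grip: [1, 1, 1, 1]

```text
time_s: 23.4
ee_pos: [0.6065, 0.2604, 0.2395]
eef_rot: [-1.571, 0.001, -1.606]
force: [0.1, -0.5, -4.7]
grip_width: 0.0157
```

Call:
play_rows:
  twist:
    - [0, 0, 0]
    - [0, 0, 0]
    - [0, 0, 0]
    - [0, 0, 0]
  travel:
    - [0, 0, -0.03]
    - [0, 0, -0.03]
    - [0, 0, -0.03]
    - [0, 0, 0]
  grip: [1, 1, 1, 1]

```text
time_s: 23.8
ee_pos: [0.6066, 0.2604, 0.2352]
eef_rot: [-1.571, 0.001, -1.606]
force: [-0.1, -0.3, -4.4]
grip_width: 0.0153
```

Call:
play_rows:
  twist:
    - [0, 0, 0]
    - [0, 0, 0]
    - [0, 0, 0]
    - [0, 0, 0]
  travel:
    - [0, 0, -0.03]
    - [0, 0, -0.02]
    - [0, 0, -0.02]
    - [0, 0, 0]
  grip: [1, 1, 1, 1]

```text
time_s: 24.2
ee_pos: [0.6066, 0.2604, 0.2318]
eef_rot: [-1.571, 0.001, -1.606]
force: [-0.2, -0.4, -4.4]
grip_width: 0.0156
```

Run:
```python
from lids import *
o=ctrl.get_obs();print(o['time_s'],o['ee_pos'],o['eef_rot'],o['grip_width'],o['force'],o['moment'])
```

```text
24.2 [0.60658487 0.26040688 0.23176424] [-1.57109857e+00  1.01797901e-03 -1.60618895e+00] 0.01560807952578369 [-0.15732755 -0.35098674 -4.36936336] [-0.06734985  0.10347084  0.00850714]
```

Call:
play_rows:
  twist:
    - [0, 0, 0]
    - [0, 0, 0]
    - [0, 0, 0]
  travel:
    - [0, 0, -0.03]
    - [0, 0, -0.02]
    - [0, 0, 0]
  grip: [1, 1, 1]

```text
time_s: 24.5
ee_pos: [0.6066, 0.2604, 0.2292]
eef_rot: [-1.571, 0.001, -1.606]
force: [0.4, 0.1, -4.4]
grip_width: 0.0152
```

Call:
play_rows:
  twist:
    - [0, 0, 0]
    - [0, 0, 0]
    - [0, 0, 0]
  travel:
    - [0, 0, -0.03]
    - [0, 0, -0.02]
    - [0, 0, 0]
  grip: [1, 1, 1]

```text
time_s: 24.8
ee_pos: [0.6068, 0.2605, 0.2284]
eef_rot: [-1.569, 0.002, -1.606]
force: [-2.1, -1.4, 5.5]
grip_width: 0.0158
```

Run:
```python
from lids import *
o=ctrl.get_obs();print(o['time_s'],o['ee_pos'],o['eef_rot'],o['grip_width'],o['force'],o['moment'])
q=shot('scene','s18');s=q['img'][:,:,::-1]
cv2.imwrite('pics/s18c.png',cv2.resize(s[90:220,240:400],None,fx=4.5,fy=4.5,interpolation=cv2.INTER_CUBIC))
```

```text
24.8 [0.6067878  0.26047453 0.22840987] [-1.56917112  0.0018238  -1.60613291] 0.015784962742487044 [-2.08289892 -1.41152239  5.52248325] [-0.18435854  0.74170828  0.0278603 ]
```

View pics/s18c.png

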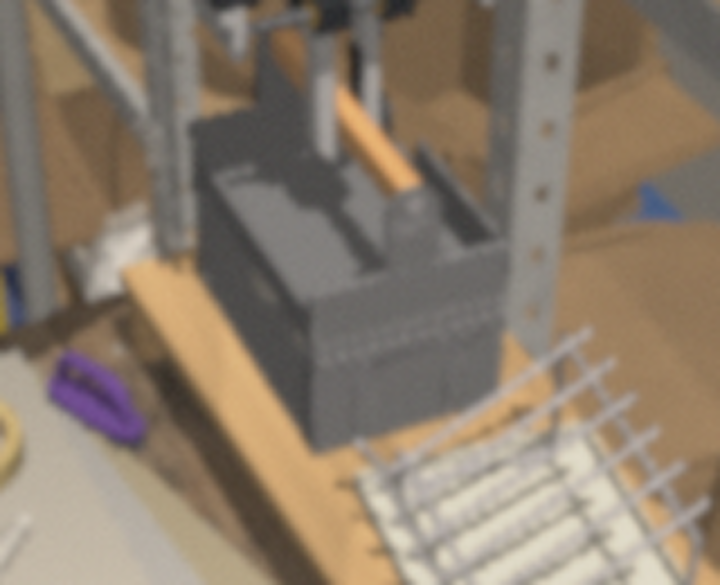

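Call:
play_rows:
  twist:
    - [0, 0, 0]
    - [0, 0, 0]
  travel:
    - [0, 0, -0.02]
    - [0, 0, 0]
  grip: [1, 1]

```text
time_s: 25.05
ee_pos: [0.6068, 0.2605, 0.2284]
eef_rot: [-1.568, 0.002, -1.606]
force: [-5.6, -1.9, 11.9]
grip_width: 0.0156
```

Run:
```python
from held import *
o=ctrl.get_obs();print(o['time_s'],np.array(o['ee_pos'])*1000,o['eef_rot'],o['grip_width'],o['force'],o['moment'])
p=shot('wrist','w19');np.save('w19.npy',dict(p),allow_pickle=True)
```

```text
25.05 [606.82 260.47 228.42] [-1.57  0.   -1.61] 0.015611095546543345 [-5.65 -1.92 11.95] [-0.42  1.28  0.02]
```

View pics/w19.png

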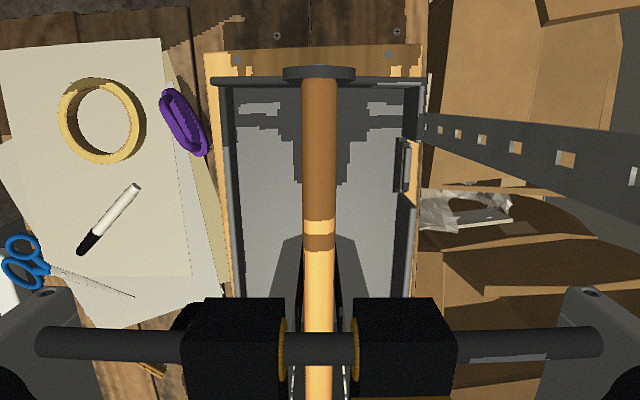

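Call:
play_rows:
  twist:
    - [0, 0, 0]
    - [0, 0, 0]
    - [0, 0, 0]
    - [0, 0, 0]
    - [0, 0, 0]
    - [0, 0, 0]
    - [0, 0, 0]
    - [0, 0, 0]
    - [0, 0, 0]
    - [0, 0, 0]
    - [0, 0, 0]
    - [0, 0, 0]
  travel:
    - [0, 0, 0.02]
    - [0, 0, 0]
    - [0, 0, 0]
    - [0, 0, 0]
    - [0, 0, 0]
    - [0, 0, 0]
    - [0, 0, 0.15]
    - [0, 0, 0.4]
    - [0, 0, 0.7]
    - [-0.2, 0, 0.8]
    - [-0.5, 0, 0.4]
    - [-0.4, 0, 0]
  grip: [1, 0.6, 0.4, 0.2, 0.1, 0.1, 0.1, 0.1, 0.1, 0.1, 0.1, 0.1]
  force: 20

```text
time_s: 26.3
ee_pos: [0.5513, 0.2606, 0.3535]
eef_rot: [-1.565, 0.004, -1.606]
force: [0.1, 0.4, 0.4]
grip_width: 0.042
```

Call:
play_rows:
  twist:
    - [0, 0, 0]
    - [0, 0, 0]
    - [0, 0, 0]
    - [0, 0, 0]
    - [0, 0, 0]
    - [0, 0, 0]
    - [0, 0, 0]
  travel:
    - [-0.5, -0.2, 0.2]
    - [-0.6, -0.3, 0]
    - [-0.6, -0.3, 0]
    - [-0.5, -0.3, 0]
    - [-0.3, -0.1, 0]
    - [0, 0, 0]
    - [0, 0, 0]
  grip: [0.1, 0.1, 0.1, 0.1, 0.1, 0.1, 0.1]

```text
time_s: 27.0
ee_pos: [0.427, 0.2006, 0.3601]
eef_rot: [-1.57, 0.002, -1.606]
force: [-0.6, -0.0, -0.2]
grip_width: 0.0422
```

Run:
```python
from lids import *
o=ctrl.get_obs();print(o['time_s'],o['ee_pos'],o['eef_rot'],o['grip_width'],o['force'],o['moment'])
p=shot('wrist','w20');np.save('w20.npy',dict(p),allow_pickle=True)
q=shot('scene','s20');s=q['img'][:,:,::-1]
cv2.imwrite('pics/s20c.png',cv2.resize(s[90:220,240:400],None,fx=4.5,fy=4.5,interpolation=cv2.INTER_CUBIC))
```

```text
27.0 [0.42701571 0.20061627 0.36006202] [-1.56984820e+00  1.55821415e-03 -1.60611388e+00] 0.04223099385342696 [-0.59256257 -0.01631858 -0.21043646] [-0.05268159  0.07412456 -0.01156421]
```

View pics/w20.png

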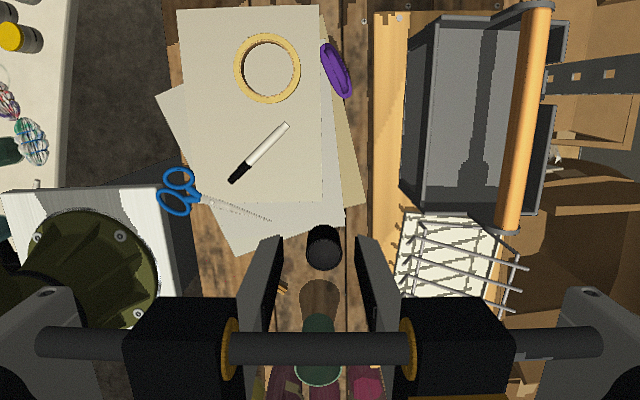

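View pics/s20c.png

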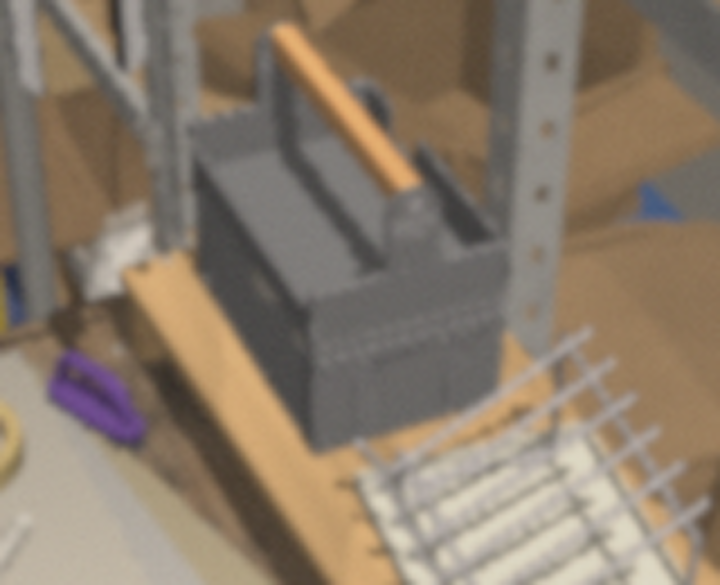

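Call:
play_rows:
  twist:
    - [0, -0.06, 0]
    - [0, -0.085, 0]
    - [0, -0.085, 0]
    - [0, -0.085, 0]
    - [0, -0.085, 0]
    - [0, -0.085, 0]
    - [0, -0.07, 0]
    - [0, 0, 0]
    - [0, 0, 0]
    - [0, 0, 0]
  travel:
    - [0, 0, 0]
    - [0, 0, -0.2]
    - [0, 0, -0.4]
    - [0, 0, -0.4]
    - [0, 0, -0.5]
    - [0, 0, -0.5]
    - [0, 0, -0.5]
    - [0, 0, -0.5]
    - [0, 0, -0.3]
    - [0, 0, 0]
  grip: [0.1, 0.1, 0.1, 0.1, 0.1, 0.1, 0.1, 0.1, 0.1, 0.1]

```text
time_s: 28.1
ee_pos: [0.4283, 0.1977, 0.2028]
eef_rot: [-0.746, 0.019, -1.606]
force: [-0.3, -0.1, 0.1]
grip_width: 0.0421
```

Run:
```python
from lids import *
o=ctrl.get_obs();print(o['time_s'],o['ee_pos'],o['eef_rot'],o['grip_width'],o['force'],o['qpos'])
p=shot('wrist','w21');np.save('w21.npy',dict(p),allow_pickle=True)
```

```text
28.1 [0.42826207 0.19770171 0.2028129 ] [-0.74560663  0.01858455 -1.60574647] 0.04207424639198826 [-0.29593684 -0.06428356  0.11293898] [ 0.58873953 -0.13925915  2.23683023 -0.97687116  0.52983415  1.37191839]
```

View pics/w21.png

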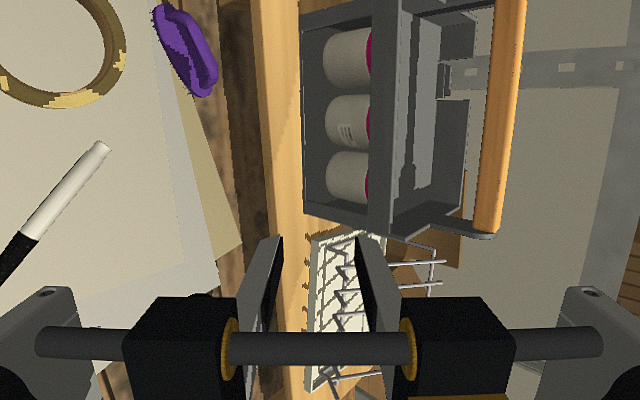

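Run:
```python
from held import *
from fit import world
p=np.load('w21.npy',allow_pickle=True).item()
im=cv2.imread('pics/w21.png')
def dr(v,pts,col,z0):
    q=proj(p,world([v[0],v[1],z0,v[2]],np.array(pts)/1000))
    for k in q: cv2.circle(im,tuple(np.round(k*1).astype(int)),2,col,-1)
    print(q)
v=[.609,.2597,-.036]
dr(v,[(-64,99,84),(-64,-99,84),(-64,99,0),(-64,-99,0)],(0,255,0),.075)
dr(v,[(-64,99,10),(-64,-99,10),(-64,-99,34),(-64,99,34),(-8,-95,106),(8,-95,106),(-8,95,106),(64,19.5,50),(64,60.5,50),(64,-99,50)],(0,0,255),.149)
cv2.imwrite('pics/e21.png',cv2.resize(im[0:250,280:560],None,fx=2.4,fy=2.4,interpolation=cv2.INTER_CUBIC))
```

```text
[[371.939   -5.285 ]
 [366.2819 231.9701]
 [297.5116  14.8469]
 [302.536  213.5839]]
[[371.939   -5.285 ]
 [366.2819 231.9701]
 [388.8058 238.4442]
 [399.1802 -12.2821]
 [494.4507 235.7291]
 [499.4834 230.6192]
 [523.3266  -6.5811]
 [470.9564 100.2523]
 [474.5538  58.7366]
 [460.0412 208.7867]]
```

View pics/e21.png

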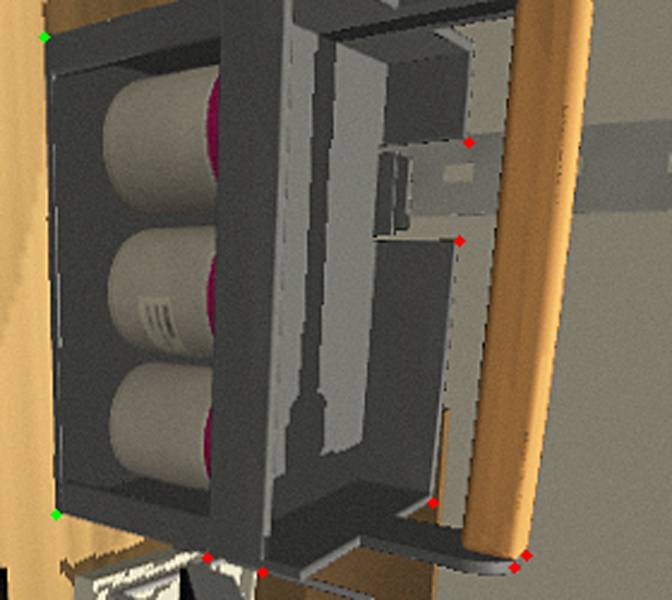

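Run:
```python
from h import *
print(ctrl.hand_in()); print(ctrl.get_obs()['time_s'])
```

```text
the job is handed in; nothing more can be done
None
the job is handed in; nothing more can be done
```

The caddy is packed and the job is handed in at about 28 s of the 61 s allowed; no verdict was reported.

**What I did**
- I pushed the two row jars apart near their base with tilted, closed fingers. The left one needed a second push.
- I set the pink loose jar down between them from above. The black and orange look-alikes were left alone.
- I gripped the top tray by its bar square to the slope and lifted it clear of the rack's upturned wire ends. Then I levelled it and lowered it onto the lower tray with the notch over the key. It met a firm stop at about 10–16 N and I released it there.

**What the last checks showed**
- **Jars:** the last wrist picture shows three upright jars in one line. They were measured before the tray went on at about (0.602, 0.322), (0.602, 0.259) and (0.600, 0.199) m.
- **Top tray:** the notch edges, back wall corner and bar end fall within 1–2 pixels of the predicted fully seated, level position. The key shows inside the notch, and the gripper is clear.
- **Bystanders:** I never went near the beaker, tape roll or brush. They look unmoved in the pictures, but I did not re-measure them.

**What disagreed**
- The wrist and top cameras differed by 2–4 mm on the lower tray's position. I aligned the trays by measuring both in one wrist picture.
- The tool stood 4–5 mm lower than expected when the tray seated. I put this down to the bar sitting slightly differently in the fingers, because the pictures agree with the seated position.

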